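# Drop the takings and set the time delay

## Task

Put the day's takings away: push the grey cash carrier through the sprung flap of the steel drop box until it has fallen inside and the flap has shut behind it. Then set the box's time-delay dial: turn it back (anticlockwise) to its stop, then forward (clockwise) exactly five clicks, let go, and leave the other goods on the counter undisturbed.

Things in the scene. Friction and masses are not known exactly. Their poses are not given: they have to be found in the camera images.
- carrier: Cash carrier: plain grey rigid plastic block with a thin black band near its top, standing on end on the counter at first; 30 mm (its x) by 56 mm (its y) by 100 mm tall (its z), 160 to 240 g. Origin: centre of its underside. It goes into the slot end first, 30 mm side along the slot's x. If let go with half its length in it may stay there: then push on its end, up to 45 mm below the face.
- dropbox: Drop box: fixed hollow grey steel housing, 220 mm deep (from 130 mm before to 90 mm behind its origin along its x), 320 mm wide (its y), front (-x side) 120 mm high. From there a flat steel face rises away from the robot at 25 degrees to the horizontal, 220 mm long up the slope, to a narrow level top 213 mm high. Slot and dial are on that face. Origin: underside, midway across.
- slot (a point): Centre of the slot's mouth in the sloping face, 75 mm to +y of the face's centre. Axes: z the face's outward normal (25 degrees from vertical, leaning toward the robot), x straight up the slope, y level along the face. Mouth 44 mm (x) by 72 mm (y); walls guide straight along -z to 48 mm deep. Beyond, the carrier drops to the floor.
- flap (a joint): Sprung aluminium flap closing the slot 8 mm below the face, hinged along the slot's upper edge; it swings inward: 0 rad shut, 1.45 rad wide open. Its spring (0.055 N m shut, 0.062 open) carries the carrier's weight, so the carrier must be pushed: about 3 N at first, up to 10 N further in; until some 55 mm is in, the spring can push it out again.
- dial_axis (a point): Where the dial's axis meets the sloping face, 85 mm to -y of the face's centre; axes as for the slot (z outward along the dial's axis). The dial is a plain round ribbed black knob, 40 mm across, its rim 4 to 34 mm above the face, no pointer or marks. Clockwise, looking at the face, is forward. It needs no pressing in.
- bolt (a joint): Delay bolt hidden inside the box, geared to the dial: 0 m at the dial's stop, 0.00005 m forward for each click. Its reading is too coarse to count clicks by.
- can: bystander: plain drinks can, 66 mm across, 115 mm tall, origin at its underside
- sweets: bystander: amber jar, 90 mm across, 110 mm tall, origin at its underside
- wafers: bystander: stack of wafers, 85 x 130 x 55 mm, origin at its underside
- biscuits: bystander: long biscuit pack lying down, 45 x 120 x 45 mm, origin at its underside
- juice: bystander: juice carton, 55 x 65 x 142 mm, origin at its underside
- terminal: bystander: card terminal, 150 x 75 x 32 mm, origin at its underside
- dish: bystander: change dish, 140 mm across, 20 mm high, origin at its underside
- dial_top (a point): Centre of the dial's flat top, 34 mm above the face; same axes (does not turn with the dial). A notch every 24 degrees: leaving one resists with 0.14 N m, fading to nothing half way; then the dial is pulled on with up to 0.14 N m into the next notch, which holds it: one click. The hard stop for turning back is at notch zero; the dial starts two to four clicks forward of it and can go nine.

How it is judged:
By the outcome, as a careful person would: the job done as asked, in the order asked, and still so for the second after the job is handed in, with the robot touching nothing.
It also fails if it takes over 72 s, if anything falls off the work surface, if the arm or the gripper's body presses on something with over 40 N, if the wrist force passes 120 N, or if a joint passes its speed limit or range.

## Robot

A 6-joint arm with a two-finger parallel gripper is mounted at the origin on the work surface. World frame = base frame: x ahead of the robot, y to its left, z up, the work surface at z = 0. Lengths are in m, angles in rad, forces in N, time in s.
With the tool pointing down it reaches from about 0.25 to 0.775 m from the base axis. Payload 4 kg.
Tool frame: the origin (TCP) lies at the very end of the fingers, on their centre line; the grasp point (between the pads) lies 19 mm behind it (tcp_to_grasp is the distance from the TCP to the grasp point, in m); z points along the fingers, y is the direction in which the jaws open and shut (so a half turn about z gives the same grasp; the last joint's range is limited). The gripper opens to 94 mm and grips with 3 to 60 N. Pads are 16 mm wide; open, the fingers measure 119 mm over their backs; the gripper's body (75 mm by 177 mm) begins 78 mm behind the grasp point.
Start: joints at [1.105, 0.087, 1.371, -0, 1.684, -0.103], TCP at [0.195, 0.514, 0.206] pointing down, gripper open.
Joint ranges: [-3.1, 3.1], [-0.76, 2.03], [0.27, 2.55], [-1.08, 4.22], [0.17, 2.65], [-2.57, 2.57]. Speed limits (rad/s): [2.79, 2.79, 3.14, 3.14, 3.14, 3.14].

## Interface

Orientations are given as a unit quaternion [w, x, y, z].
In Python, from workcell import * gives the robot as it stands.
- The arm moves only by the tool carry_out, never from a script. Its argument "plan" is a list of rows, each a list of 3 entries, a list of its own where there are three numbers: the opening, from -1 (shut) to 1 (fully open), so that 0 is half open, then the shift along the tool's x, y, z in mm, then the turn, a rotation vector about the tool's x, y, z in rad. A call has 1 to 5 rows; each row shifts and turns the commanded pose from where the row before left it, along the tool's axes as they then stand; what a row does not reach is not made up. A row lasts 1/12 s, in which the tool goes at most 41.7 mm and 7.16 degrees, less where a joint would pass 70% of its speed; a pose out of reach is approached as far as the arm can. A call is refused whole if a number of a shift passes 41.7 or a number of a turn 0.125, either way. A call with a gripper value outside its range is refused whole. The fingers move at their own pace and stop on an object; "force" is the grip in N (left out, the last holds). Time passes only in rows, so rows that do not move let the fingers close. It gives the time, the measured TCP pose, the force and the opening at its end, in the units of the state.
- sense(): the state, without advancing time (a new reading comes with each control period).
- snapshot(name): name is "side" or "top" or "wrist"; returns the picture (420x560x3 uint8, blue, green, red); there is no depth.
- calibration(name): a dict with "fx", "fy", "cx", "cy" (pixels), "dist" ([k1, k2, p1, p2, k3] as OpenCV has them; the pictures are not rectified), "R" (3x3) and "t" (3): a world point X has camera coordinates R X + t. Camera axes: x right, y down, z forward; pixel columns grow to the right and rows downward; lengths in m; the calibration is good to about 2 mm. A picture is of the moment at which its call begins: read the wrist's pose just before it. calibration takes no time and is no camera call; for the wrist camera it gives the pose at the moment of the call.
- finish_job(): hands the job in, once; it reports no verdict.
The state is a dict: "time_s": time; "q": joint angles; "qd": joint speeds; "tau": joint torques, N m; "ee_pos": TCP position; "orientation": TCP orientation; "wrist_force": force on the tool from outside, world axes, zero at the start; "torque": the same for the moment, N m; "width": finger opening in m.
Only numpy, scipy, OpenCV 4.12 (cv2) and the standard library are available. Lean on these libraries where they do the work, as an engineer would, in place of code of your own. Each camera call takes 0.05 s, during which the arm holds its last target.

## Working session

There is one attempt and no reset: what is moved stays moved. The work goes in short steps, Python scripts to look and compute and a tool call to move; the robot and the scene stay as the last step left them, time stands still between calls to the robot, and variables do not carry over. Pictures are saved under pics/ and viewed, and the job is handed in when it is done.

Besides the shell and the picture viewer there is one more tool, called after "Emit:" by a JSON object that holds its "fn" and its "kwargs". carry_out: Moves the arm, as the interface text tells. Its arguments: {"type":"object","properties":{"plan":{"type":"array"},"force":{"type":"number"}},"required":["plan"]}

```bash
mkdir -p pics; ls
python3 - <<'E'
from workcell import *
import cv2
s=sense();print(s)
for n in ["side","top","wrist"]:
    c=calibration(n);print(n,c)
    cv2.imwrite(f"pics/a_{n}.png",snapshot(n))
E
```

```text
pics
{'time_s': 0.0, 'q': array([ 1.10489426e+00,  8.79492409e-02,  1.37223818e+00, -6.73604710e-07,
        1.68362011e+00, -1.03097348e-01]), 'qd': array([-0.00019637,  0.00018587, -0.00290216,  0.00094481, -0.00059841,
        0.00134507]), 'tau': array([ 7.96164977e-05, -3.40200984e+01, -3.02418351e+01,  7.16751069e-02,
        3.35210713e-02, -1.74477718e-04]), 'ee_pos': array([0.19494679, 0.5136991 , 0.2043155 ]), 'orientation': array([-3.10510961e-04,  1.80409026e-01,  9.83591052e-01, -1.06301364e-03]), 'wrist_force': array([-0.34051988,  0.48942427, -0.0918141 ]), 'torque': array([ 0.00311563, -0.00360188,  0.06254135]), 'width': 0.09420313232204643}
side {'fx': 398.73525654646926, 'fy': 398.73525654646926, 'cx': 276.1186471453367, 'cy': 209.78436742803112, 'dist': array([-0.09712845,  0.        ,  0.        ,  0.        ,  0.        ]), 'R': array([[-0.95207425, -0.30528606,  0.01884245],
       [-0.18705937,  0.53241512, -0.82555613],
       [ 0.24199877, -0.7895154 , -0.56400535]]), 't': array([0.47778165, 0.19995114, 1.27141004])}
top {'fx': 397.0957653122517, 'fy': 397.0957653122517, 'cx': 275.9234768855924, 'cy': 198.6843721116722, 'dist': array([-0.06073765,  0.        ,  0.        ,  0.        ,  0.        ]), 'R': array([[-0.0118349 , -0.99990513, -0.00704683],
       [-0.98364439,  0.01290858, -0.17965824],
       [ 0.17973216,  0.00480533, -0.98370385]]), 't': array([0.00216563, 0.51108659, 1.31103178])}
wrist {'fx': 342.0642509627483, 'fy': 342.0642509627483, 'cx': 276.22478568692753, 'cy': 213.59323445315854, 'dist': array([-0.04315171,  0.        ,  0.        ,  0.        ,  0.        ]), 'R': array([[ 0.35521654,  0.93477883, -0.00312211],
       [ 0.90020211, -0.3411735 ,  0.27062298],
       [ 0.25190745, -0.09894029, -0.96268035]]), 't': array([-0.54965109, -0.02875459,  0.39356751])}
```

View pics/a_side.png

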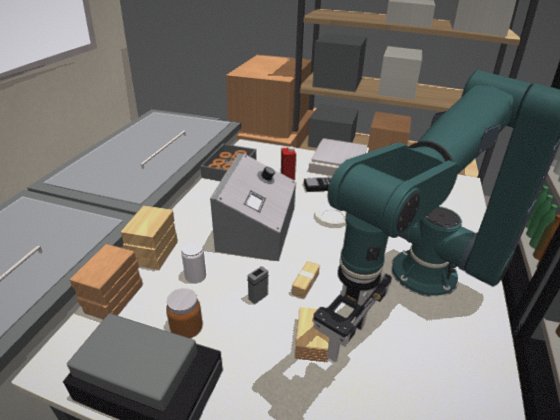

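View pics/a_top.png

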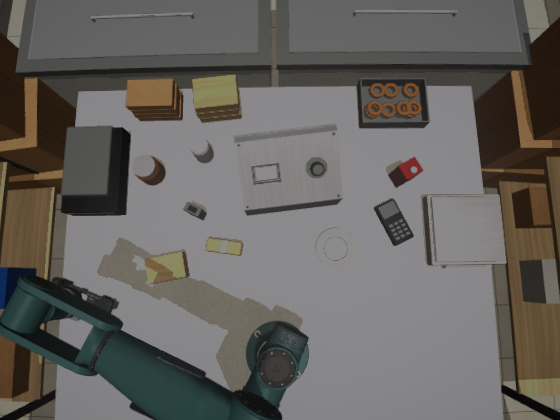

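View pics/a_wrist.png

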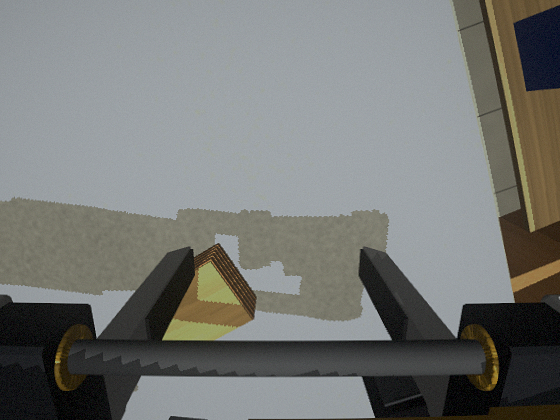

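The side and top views show the carrier at about side (258,285), top (195,210). The drop box slot is at top (266,173) and the dial at top (317,168). I'll enlarge these areas.

Run:
```python
import cv2
a=cv2.imread("pics/a_top.png");b=cv2.imread("pics/a_side.png")
cv2.imwrite("pics/c1.png",cv2.resize(a[120:220,225:355],None,fx=6,fy=6,interpolation=cv2.INTER_CUBIC))
cv2.imwrite("pics/c2.png",cv2.resize(a[190:230,170:220],None,fx=12,fy=12,interpolation=cv2.INTER_CUBIC))
cv2.imwrite("pics/c3.png",cv2.resize(b[145:310,195:325],None,fx=3.6,fy=3.6,interpolation=cv2.INTER_CUBIC))
cv2.imwrite("pics/c4.png",cv2.resize(b[260:310,235:285],None,fx=12,fy=12,interpolation=cv2.INTER_CUBIC))
```

```text
(no output)
```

View pics/c1.png

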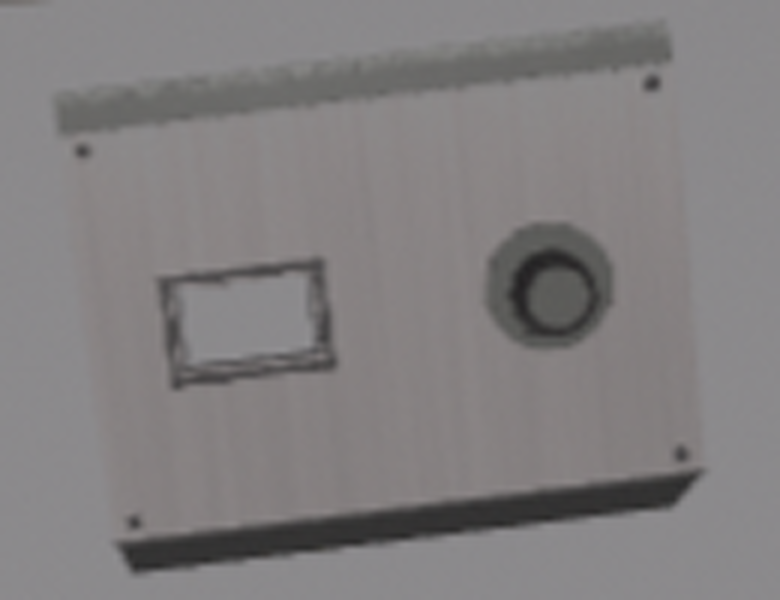

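View pics/c2.png

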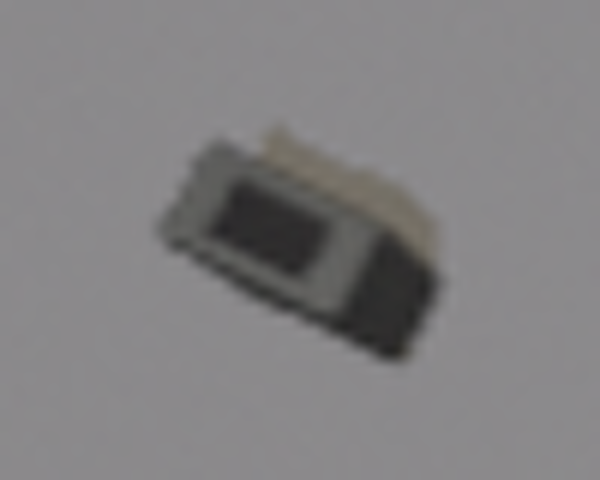

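View pics/c3.png

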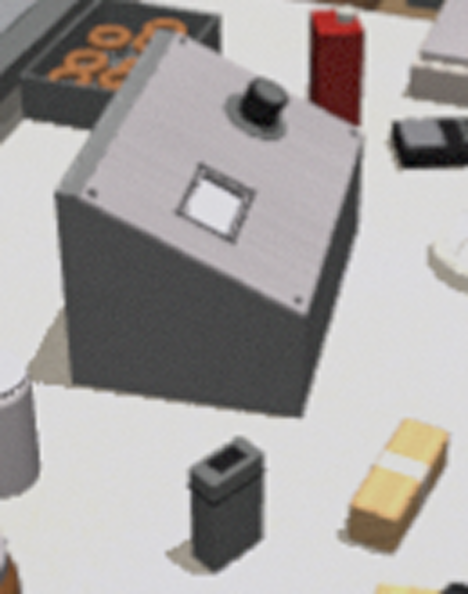

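View pics/c4.png

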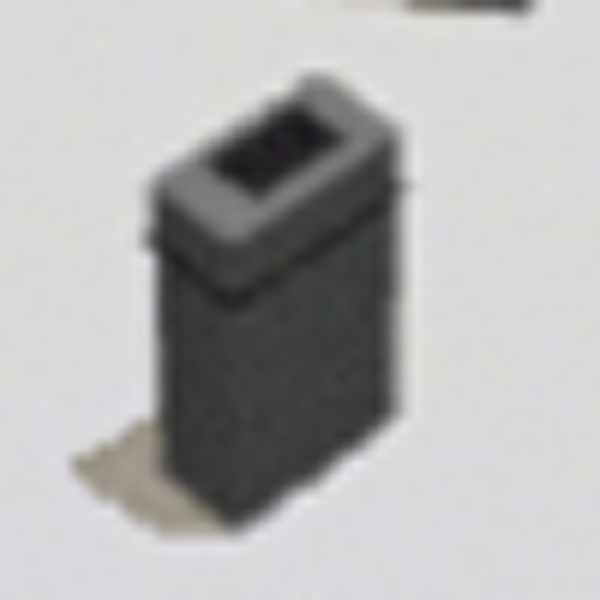

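```bash
cat > h.py <<'E'
from workcell import *
import numpy as np, cv2
from scipy.optimize import least_squares
from scipy.spatial.transform import Rotation as Ro
CAL={n:calibration(n) for n in("top","side")}
def proj(c,P):
    return cv2.projectPoints(np.atleast_2d(P).astype(float),cv2.Rodrigues(c["R"])[0],c["t"],np.array([[c["fx"],0,c["cx"]],[0,c["fy"],c["cy"]],[0,0,1.]]),c["dist"])[0][:,0]
def crop(u,s,ox,oy): return np.array([(u[0]+.5)/s-.5+ox,(u[1]+.5)/s-.5+oy])
def fit(obs,p0):
    # obs: (cam,local pt,pix) ; p=x,y,yaw
    def f(p):
        R=Ro.from_euler('z',p[2]).as_matrix()
        return np.concatenate([proj(c if isinstance(c,dict) else CAL[c],R@np.array(L)+[p[0],p[1],0])[0]-u for c,L,u in obs])
    r=least_squares(f,p0,loss='soft_l1'); return r.x,r.fun.reshape(-1,2)
c25,s25=np.cos(np.radians(25)),np.sin(np.radians(25))
def face(u,v,w=0): # up slope, y, normal, in box frame
    return np.array([-0.130+0.110*c25+u*c25-w*s25, v, 0.120+0.110*s25+u*s25+w*c25])
E
cat > f1.py <<'E'
from h import *
t=lambda a,b:crop((a,b),6,225,120)
s=lambda a,b:crop((a,b),3.6,195,145)
ob=[("top",face(-.11,.16),t(118,542)),("top",face(-.11,-.16),t(705,470)),("top",face(.11,.16),t(60,135)),("top",face(.11,-.16),t(672,62)),
("top",face(0,.075),t(248,324)),("top",face(0,-.085,.034),t(557,298)),("top",face(0,-.085),t(549,286)),
("side",face(-.11,.16),s(303,314)),("side",face(0,.075),s(215,203)),("side",(-.13,.16,0),s(300,415)),("side",(.09,.16,.213),s(58,195)),("side",face(-.11,-.16),s(360,135)),("side",(.09,.16,0),s(72,383))]
p,r=fit(ob,[.5,.05,.1]);print(p,np.degrees(p[2]));print(r.round(1))
for cam in("top","side"):
    o=[x for x in ob if x[0]==cam];print(cam,fit(o,p)[0])
t=lambda a,b:crop((a,b),12,170,190)
s=lambda a,b:crop((a,b),12,235,260)
h=.1
ob=[("top",(.015,.028,h),t(210,138)),("top",(-.015,.028,h),t(158,230)),("top",(-.015,-.028,h),t(345,315)),("top",(.015,-.028,h),t(378,235)),
("top",(-.015,-.028,0),t(405,362)),("top",(.015,-.028,0),t(440,280)),
("side",(-.015,-.028,h),s(318,70)),("side",(-.015,.028,h),s(408,128)) ]
ob=ob[:6]+[("side",(-.015,-.028,h),s(405,128)),("side",(-.015,.028,h),s(238,242)),("side",(.015,.028,h),s(152,185)),("side",(.015,-.028,h),s(318,70)),
("side",(-.015,.028,0),s(235,528)),("side",(-.015,-.028,0),s(400,415)),("side",(.015,.028,0),s(168,472))]
p,r=fit(ob,[.4,.2,-.43]);print(p,np.degrees(p[2]));print(r.round(1))
for cam in("top","side"):
    o=[x for x in ob if x[0]==cam];print(cam,fit(o,p)[0])
E
python3 f1.py
```

```text
[ 0.60881171 -0.04479274  0.11283567] 6.465007428524894
[[-0.6  0.2]
 [-0.  -0.1]
 [-0.6 -0.1]
 [ 0.2 -0.4]
 [-0.2 -0.1]
 [ 0.2 -0.1]
 [-0.   0. ]
 [ 0.6 -0.3]
 [ 0.2 -0.5]
 [ 0.6  0.7]
 [-1.2 -1.1]
 [ 0.9 -1.2]
 [-0.2  0. ]]
top [ 0.60859313 -0.04522257  0.11216628]
side [ 0.60949632 -0.04295551  0.11928378]
[ 0.47118512  0.27139956 -0.45395778] -26.009864959128613
[[-0.5  0.1]
 [-0.4  0.6]
 [-0.9  0.7]
 [ 0.5 -0.8]
 [-0.2  0.7]
 [ 0.8 -0.1]
 [ 0.2 -0.7]
 [-0.3 -0.3]
 [-0.5 -0.9]
 [-0.  -0.9]
 [ 0.5  0.8]
 [ 0.3  0.2]
 [-1.   0.1]]
top [ 0.47196524  0.2708203  -0.46697896]
side [ 0.47058168  0.27222169 -0.44980173]
```

The carrier is at (0.471, 0.271) with yaw -26°. The box is at (0.609, -0.045) with yaw 6.4°, and both cameras agree to about 2 mm. Next I need a planner helper.

```bash
cat >> h.py <<'E'
BOX=np.array([0.6088,-0.0448,0]);BY=np.radians(6.45)
RB=Ro.from_euler('z',BY).as_matrix()
def fw(u,v,w): return RB@face(u,v,w)+BOX
RS=RB@np.column_stack([[c25,0,s25],[0,1,0],[-s25,0,c25]])  # slot axes
RT=np.column_stack([-RS[:,0],RS[:,1],-RS[:,2]])           # tool orientation over face
def down(th):
    y=np.array([np.cos(th),np.sin(th),0]);z=np.array([0,0,-1.]);return np.column_stack([np.cross(y,z),y,z])
def cur():
    s=sense();q=s["orientation"];return s,np.array(s["ee_pos"]),Ro.from_quat([q[1],q[2],q[3],q[0]]).as_matrix()
def steps(p,R,n=None,p0=None,R0=None):
    """n equal rows from the current pose to (p,R)"""
    if p0 is None: s,p0,R0=cur()
    w=Ro.from_matrix(R0.T@R).as_rotvec();t=R0.T@(p-p0)
    if n is None: n=max(1,int(np.ceil(max(np.linalg.norm(t)/38e0*1e3,np.linalg.norm(w)/.115))))
    A=sum(Ro.from_rotvec(w*k/n).as_matrix() for k in range(n))
    d=np.linalg.solve(A,t)
    print(n,"rows: shift mm",(d*1e3).round(2).tolist(),"turn",(w/n).round(4).tolist())
def st():
    s,p,R=cur();print("t %.2f"%s["time_s"],"p",p.round(4),"z",R[:,2].round(3),"y",R[:,1].round(3),"F",s["wrist_force"].round(1),"w %.4f"%s["width"],"q",s["q"].round(2))
    return s,p,R
E
python3 - <<'E'
from h import *
st(); print(fw(0,.075,0),fw(0,-.085,.034),RT)
steps(np.array([.471,.271,.20]),down(np.radians(64)))
E
```

```text
t 0.15 p [0.195  0.5138 0.2046] z [-0.001 -0.002 -1.   ] y [ 0.355  0.935 -0.002] F [-0.3 -0.1 -0. ] w 0.0939 q [ 1.1   0.09  1.37  0.    1.68 -0.1 ]
[0.57026048 0.0263208  0.16648801] [ 0.57395619 -0.13428061  0.19730247] [[-0.9005711  -0.11233612  0.4199432 ]
 [-0.1018111   0.99367027  0.04747529]
 [-0.42261826  0.         -0.90630779]]
10 rows: shift mm [-34.93, -11.49, 0.46] turn [-0.0002, -0.0, 0.0091]
```

Emit:
{"fn": "carry_out", "kwargs": {"plan": [[1,[-35,-11.5,0],[0,0,0.009]],[1,[-35,-11.5,0],[0,0,0.009]],[1,[-35,-11.5,0],[0,0,0.009]],[1,[-35,-11.5,0],[0,0,0.009]],[1,[-35,-11.5,0],[0,0,0.009]]]}}

```text
time_s: 0.57
ee_pos: [0.3371, 0.3945, 0.2051]
orientation: [-0.0, 0.202, 0.979, -0.0]
wrist_force: [0.6, -0.4, 0.3]
width: 0.0937
```

Emit:
{"fn": "carry_out", "kwargs": {"plan": [[1,[-35,-11.5,0],[0,0,0.009]],[1,[-35,-11.5,0],[0,0,0.009]],[1,[-35,-11.5,0],[0,0,0.009]],[1,[-35,-11.5,0],[0,0,0.009]],[1,[0,0,0],[0,0,0]]]}}

```text
time_s: 0.98
ee_pos: [0.4492, 0.2919, 0.2046]
orientation: [0.001, 0.224, 0.975, -0.001]
wrist_force: [-0.7, 0.0, -0.1]
width: 0.0943
```

Run:
```python
from h import *
st()
c=calibration("wrist");im=snapshot("wrist");cv2.imwrite("pics/b_wrist.png",im)
import pickle;pickle.dump(c,open("wb.pkl","wb"))
steps(np.array([.471,.271,.20]),down(np.radians(64)))
```

```text
t 0.98 p [0.4492 0.2919 0.2046] z [ 0.001 -0.003 -1.   ] y [ 0.436  0.9   -0.002] F [-0.7  0.  -0.1] w 0.0943 q [ 0.47  0.06  1.41 -0.    1.68 -0.65]
1 rows: shift mm [-31.67, -10.41, 4.67] turn [-0.0013, -0.0004, 0.0045]
```

View pics/b_wrist.png

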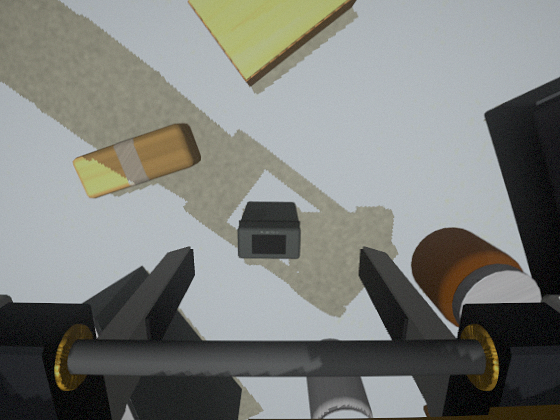

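The wrist view shows the carrier at (269,235) between the fingers, square to the jaws. The can, at (340,380), and the jar, at (480,280), are clear. I'll refine from a crop.

Run:
```python
import cv2
a=cv2.imread("pics/b_wrist.png")
cv2.imwrite("pics/c5.png",cv2.resize(a[190:270,225:315],None,fx=7,fy=7,interpolation=cv2.INTER_CUBIC))
```

```text
(no output)
```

View pics/c5.png

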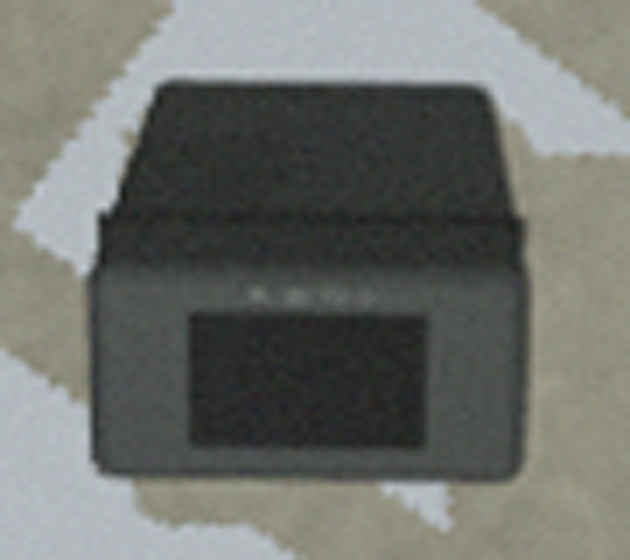

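```bash
cat > f2.py <<'E'
from h import *
import pickle
c=pickle.load(open("wb.pkl","rb"))
t=lambda a,b:crop((a,b),7,225,190)
h=.1
ob=[(c,(-.015,-.028,h),t(88,264)),(c,(-.015,.028,h),t(530,264)),(c,(.015,.028,h),t(525,480)),(c,(.015,-.028,h),t(95,477)),(c,(-.015,-.028,0),t(157,80)),(c,(-.015,.028,0),t(491,82))]
p,r=fit(ob,[.47,.27,-.45]);print(p,np.degrees(p[2]));print(r.round(1))
E
python3 f2.py
python3 - <<'E'
from h import *
p=np.array([.472,.271,0])
steps(p+[0,0,.125],down(np.radians(64)),3)
steps(p+[0,0,.070],down(np.radians(64)),3,p+[0,0,.125],down(np.radians(64)))
E
```

```text
[ 0.47267568  0.27360631 -0.45338347] -25.976959126705257
[[-0.4 -0.2]
 [ 0.4 -0. ]
 [ 0.4  0.8]
 [-0.4  1. ]
 [-0.4 -0.8]
 [ 0.3 -1. ]]
3 rows: shift mm [-10.87, -3.29, 26.56] turn [-0.0004, -0.0001, 0.0015]
3 rows: shift mm [0.0, 0.0, 18.33] turn [0.0, 0.0, 0.0]
```

Emit:
{"fn": "carry_out", "kwargs": {"plan": [[1,[-11,-3,26.5],[0,0,0.001]],[1,[-11,-3,26.5],[0,0,0.001]],[1,[-11,-3,26.5],[0,0,0.001]],[1,[0,0,15],[0,0,0]],[1,[0,0,15],[0,0,0]]]}}

```text
time_s: 1.45
ee_pos: [0.4697, 0.2746, 0.0939]
orientation: [-0.001, 0.221, 0.975, -0.001]
wrist_force: [1.0, -1.1, 1.2]
width: 0.0943
```

Emit:
{"fn": "carry_out", "kwargs": {"plan": [[1,[0,0,13],[0,0,0]],[1,[0,0,10],[0,0,0]],[1,[0,0,0],[0,0,0]],[1,[0,0,0],[0,0,0]]]}}

```text
time_s: 1.78
ee_pos: [0.4703, 0.2748, 0.0726]
orientation: [-0.001, 0.221, 0.975, -0.0]
wrist_force: [-0.4, -0.8, 0.3]
width: 0.0939
```

Run:
```python
from h import *
st()
cv2.imwrite("pics/d_wrist.png",snapshot("wrist"))
steps(np.array([.472,.272,.07]),down(np.radians(64)),1)
```

```text
t 1.78 p [0.4703 0.2748 0.0726] z [-0.001 -0.    -1.   ] y [ 0.431  0.902 -0.001] F [-0.4 -0.8  0.3] w 0.0939 q [ 0.42  0.14  1.58  0.    1.42 -0.7 ]
1 rows: shift mm [-2.13, -2.27, 3.58] turn [0.0008, 0.0003, 0.0079]
```

View pics/d_wrist.png

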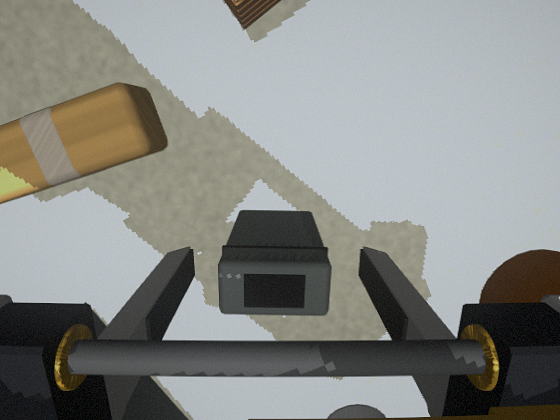

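The carrier sits centred between the fingers, at (275,265). I'll trim the pose and grip.

Emit:
{"fn": "carry_out", "kwargs": {"plan": [[1,[-2,-1.5,2.5],[0,0,0.008]],[-1,[0,0,0],[0,0,0]],[-1,[0,0,0],[0,0,0]],[-1,[0,0,0],[0,0,0]],[-1,[0,0,0],[0,0,0]]], "force": 45}}

```text
time_s: 2.25
ee_pos: [0.4725, 0.2721, 0.0709]
orientation: [0.0, 0.226, 0.974, 0.0]
wrist_force: [-0.7, 0.6, 0.1]
width: 0.0711
```

Emit:
{"fn": "carry_out", "kwargs": {"plan": [[-1,[0,0,0],[0,0,0]],[-1,[0,0,0],[0,0,0]],[-1,[0,0,0],[0,0,0]],[-1,[0,0,0],[0,0,0]]]}}

```text
time_s: 2.58
ee_pos: [0.4724, 0.2721, 0.0706]
orientation: [0.0, 0.225, 0.974, 0.0]
wrist_force: [1.2, 0.6, 0.9]
width: 0.056
```

Run:
```python
from h import *
s,p,R=st()
up=p.copy();up[2]=.29
steps(up,R,6)
# hover: carrier bottom 40 mm above the face: TCP offset along normal = 0.04+0.07
steps(fw(0,.075,.04+.07),RT,None,up,R)
steps(fw(0,.075,.14),RT,None,up,R)
```

```text
t 2.58 p [0.4724 0.2721 0.0706] z [ 0.  0. -1.] y [0.439 0.898 0.   ] F [1.2 0.6 0.9] w 0.0560 q [ 0.42  0.14  1.58  0.    1.42 -0.7 ]
6 rows: shift mm [-0.0, 0.01, -36.57] turn [0.0, 0.0, 0.0]
7 rows: shift mm [-14.29, -34.07, 5.48] turn [-0.0176, -0.0606, -0.0798]
7 rows: shift mm [-13.3, -34.49, 1.3] turn [-0.0176, -0.0606, -0.0798]
```

Emit:
{"fn": "carry_out", "kwargs": {"plan": [[-1,[0,0,-20],[0,0,0]],[-1,[0,0,-40],[0,0,0]],[-1,[0,0,-40],[0,0,0]],[-1,[0,0,-40],[0,0,0]],[-1,[0,0,-40],[0,0,0]]]}}

```text
time_s: 3.0
ee_pos: [0.4717, 0.2717, 0.2516]
orientation: [-0.001, 0.225, 0.974, -0.0]
wrist_force: [1.2, 0.3, -1.5]
width: 0.0558
```

Emit:
{"fn": "carry_out", "kwargs": {"plan": [[-1,[0,0,-30],[0,0,0]],[-1,[0,0,-10],[0,0,0]],[-1,[0,0,0],[0,0,0]]]}}

```text
time_s: 3.25
ee_pos: [0.4734, 0.2725, 0.2936]
orientation: [0.002, 0.225, 0.974, 0.002]
wrist_force: [-0.4, 0.2, -1.6]
width: 0.0556
```

Run:
```python
from h import *
s,p,R=st()
steps(fw(0,.075,.12),RT,10)
```

```text
t 3.25 p [0.4734 0.2725 0.2936] z [ 0.006  0.003 -1.   ] y [0.439 0.898 0.005] F [-0.4  0.2 -1.6] w 0.0556 q [ 0.42  0.07  1.21  0.    1.85 -0.7 ]
10 rows: shift mm [-9.3, -24.15, 3.19] turn [-0.012, -0.0419, -0.0559]
```

Emit:
{"fn": "carry_out", "kwargs": {"plan": [[-1,[-9.3,-24.1,3.2],[-0.012,-0.042,-0.056]],[-1,[-9.3,-24.1,3.2],[-0.012,-0.042,-0.056]],[-1,[-9.3,-24.1,3.2],[-0.012,-0.042,-0.056]],[-1,[-9.3,-24.1,3.2],[-0.012,-0.042,-0.056]],[-1,[-9.3,-24.1,3.2],[-0.012,-0.042,-0.056]]]}}

```text
time_s: 3.67
ee_pos: [0.4752, 0.1421, 0.2718]
orientation: [0.106, 0.084, 0.991, 0.004]
wrist_force: [0.6, 0.2, -1.4]
width: 0.0556
```

Emit:
{"fn": "carry_out", "kwargs": {"plan": [[-1,[-9.3,-24.1,3.2],[-0.012,-0.042,-0.056]],[-1,[-9.3,-24.1,3.2],[-0.012,-0.042,-0.056]],[-1,[-9.3,-24.1,3.2],[-0.012,-0.042,-0.056]],[-1,[-9.3,-24.1,3.2],[-0.012,-0.042,-0.056]],[-1,[-9.3,-24.1,3.2],[-0.012,-0.042,-0.056]]]}}

```text
time_s: 4.08
ee_pos: [0.5173, 0.0199, 0.2675]
orientation: [0.211, -0.057, 0.976, 0.011]
wrist_force: [0.5, -1.1, -2.4]
width: 0.0555
```

Emit:
{"fn": "carry_out", "kwargs": {"plan": [[-1,[0,0,0],[0,0,0]],[-1,[0,0,0],[0,0,0]]]}}

```text
time_s: 4.25
ee_pos: [0.5172, 0.0193, 0.2676]
orientation: [0.21, -0.053, 0.976, 0.011]
wrist_force: [0.6, -0.4, -1.5]
width: 0.0555
```

Run:
```python
from h import *
import pickle
s,p,R=st()
steps(fw(0,.075,.085),RT,2)
pickle.dump(calibration("wrist"),open("we.pkl","wb"))
for n in("wrist","top","side"):cv2.imwrite(f"pics/e_{n}.png",snapshot(n))
im=cv2.imread("pics/e_side.png");cv2.imwrite("pics/e_side2.png",cv2.resize(im[130:270,190:330],None,fx=4.2,fy=4.2,interpolation=cv2.INTER_CUBIC))
```

```text
t 4.25 p [0.5172 0.0193 0.2676] z [ 0.408  0.045 -0.912] y [-0.109  0.994 -0.   ] F [ 0.6 -0.4 -1.5] w 0.0555 q [-0.14 -0.32  1.67  0.1   1.38 -1.82]
2 rows: shift mm [-3.02, 0.54, 14.61] turn [-0.0007, -0.0065, -0.0014]
```

View pics/e_wrist.png

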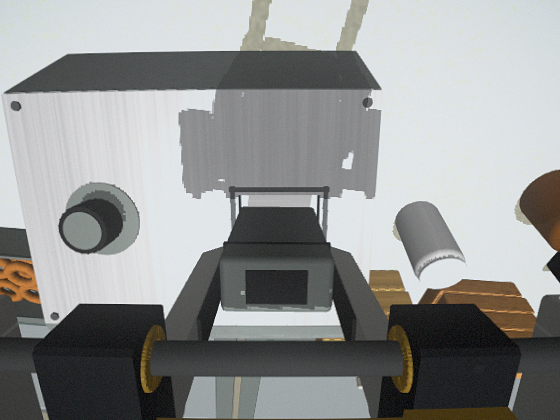

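View pics/e_side2.png

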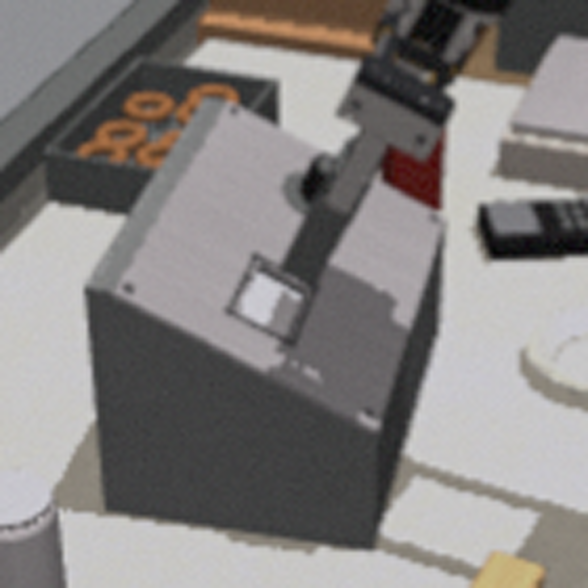

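View pics/e_top.png

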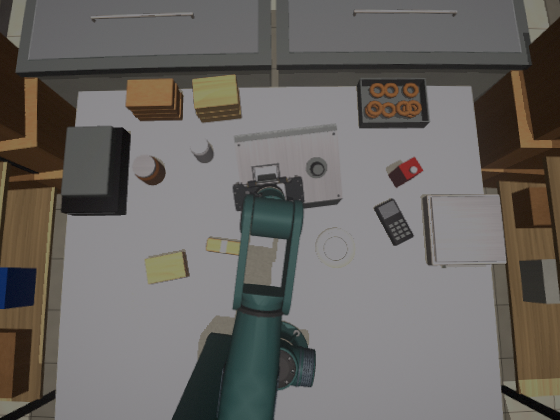

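Run:
```python
from h import *
import pickle
c=pickle.load(open("we.pkl","rb"));im=cv2.imread("pics/e_wrist.png")
s,p,R=cur()
big=cv2.resize(im[170:330,190:370],None,fx=4,fy=4,interpolation=cv2.INTER_CUBIC)
def dr(P,col):
    u=proj(c,np.array(P));u=((u-[190,170]+.5)*4-.5).astype(int)
    cv2.polylines(big,[u.reshape(-1,1,2)],True,col,1)
dr([fw(a,.075+b,0) for a,b in((-.022,-.036),(-.022,.036),(.022,.036),(.022,-.036))],(0,0,255))
for h in(-.07,.03):
    dr([p+R@np.array([a,b,-h]) for a,b in((-.015,-.028),(-.015,.028),(.015,.028),(.015,-.028))],(0,255,0))
cv2.imwrite("pics/e_w2.png",big)
for L in[(-.11,.16),(-.11,-.16)]:print(proj(c,fw(*L,0)))
print(proj(c,fw(0,-.085,.034)),proj(c,fw(0,-.085,0)))
```

```text
[[380.39652104  86.53953096]]
[[-1.14526555 91.14676564]]
[[ 80.20016318 227.54985038]] [[100.74287872 216.43619123]]
```

View pics/e_w2.png

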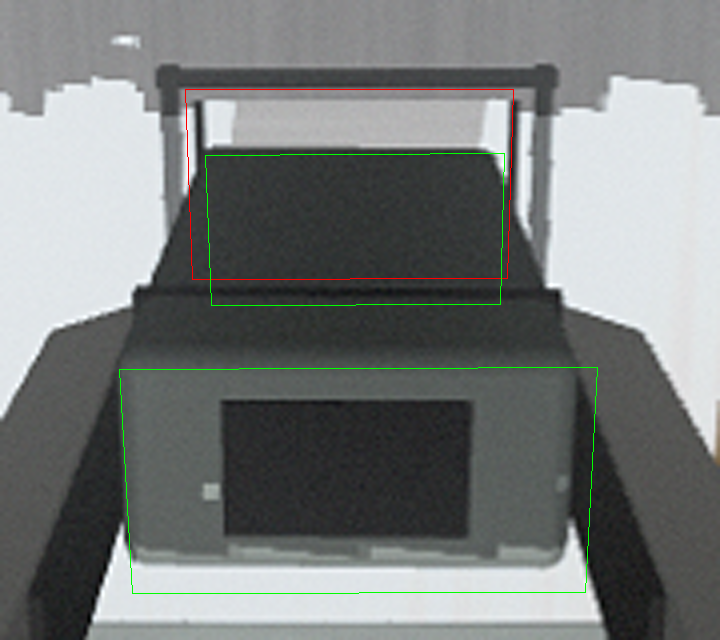

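The wrist overlay shows the mouth from x≈200 to 515 and the carrier's lower end from 205 to 497 in the crop. They are aligned to about 1.5 mm. I'll add about 1.5 mm up-slope and 1 mm to +y, and approach until the carrier is just above the face.

Run:
```python
from h import *
steps(fw(.0015,.076,.09),RT,3)
```

```text
3 rows: shift mm [-1.64, -0.04, 8.78] turn [-0.0001, -0.0029, 0.0007]
```

Emit:
{"fn": "carry_out", "kwargs": {"plan": [[-1,[-1.7,0,9],[0,-0.003,0]],[-1,[-1.7,0,9],[0,-0.003,0]],[-1,[-1.7,0,9],[0,-0.003,0]],[-1,[0,0,0],[0,0,0]],[-1,[0,0,0],[0,0,0]]], "force": 55}}

```text
time_s: 4.82
ee_pos: [0.5345, 0.023, 0.2484]
orientation: [0.217, -0.056, 0.975, 0.012]
wrist_force: [0.1, -0.1, -1.2]
width: 0.0559
```

Run:
```python
from h import *
import pickle
s,p,R=st()
steps(fw(.0015,.076,.09),RT,1)
c=calibration("wrist");im=snapshot("wrist")
big=cv2.resize(im[170:330,190:370],None,fx=4,fy=4,interpolation=cv2.INTER_CUBIC)
cv2.imwrite("pics/f_w.png",big)
cv2.imwrite("pics/f_s.png",cv2.resize(snapshot("side")[130:270,190:330],None,fx=4.2,fy=4.2,interpolation=cv2.INTER_CUBIC))
```

```text
t 4.82 p [0.5345 0.023  0.2484] z [ 0.421  0.047 -0.906] y [-0.114  0.993 -0.002] F [ 0.1 -0.1 -1.2] w 0.0559 q [-0.13 -0.29  1.69  0.1   1.31 -1.82]
1 rows: shift mm [0.56, 0.27, -0.63] turn [-0.0008, 0.0008, 0.0026]
```

View pics/f_w.png

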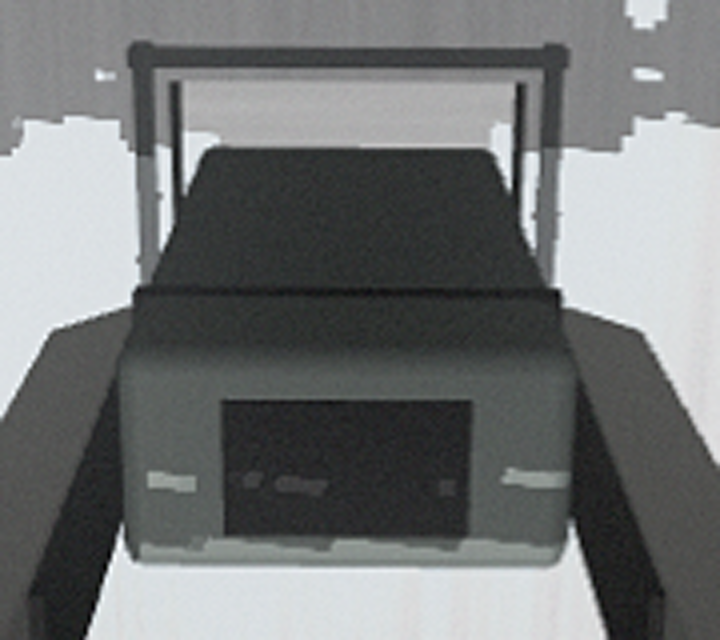

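View pics/f_s.png

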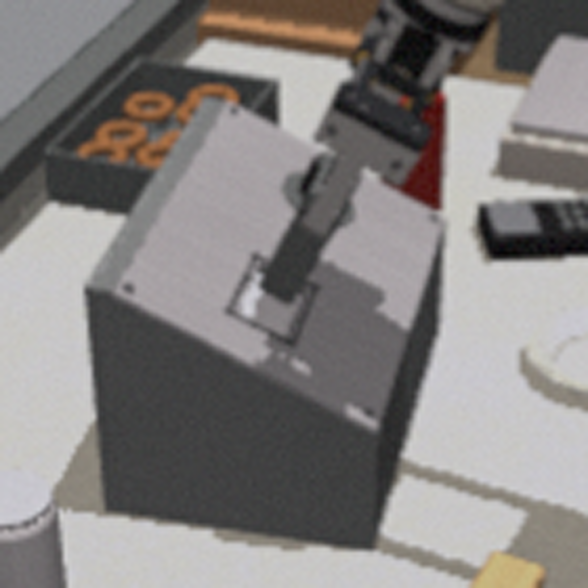

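Run:
```python
from h import *
s,p,R=cur();c=calibration("wrist")
f=lambda P:((proj(c,P)-[190,170]+.5)*4-.5).round(0)
print(f(np.array([fw(a,.075+b,0) for a,b in((-.022,-.036),(-.022,.036),(0,-.036),(0,.036))])))
print(f(np.array([fw(a,.075+b,-.008) for a,b in((-.022,-.036),(-.022,.036))])))
print(f(np.array([p+R@np.array([a,b,.07]) for a,b in((.015,-.028),(.015,.028))])))
print(f(np.array([p+R@np.array([a,b,.07]) for a,b in((-.015,-.028),(-.015,.028))])))
print(f(np.array([p+R@np.array([a,b,.07]) for a,b in((.01,-.028),(.01,.028))])))
```

```text
[[164.  62.]
 [523.  63.]
 [168. 167.]
 [519. 168.]]
[[170.  54.]
 [518.  55.]]
[[195. 138.]
 [492. 138.]]
[[200. 287.]
 [488. 287.]]
[[196. 163.]
 [491. 163.]]
```

Alignment agrees with the projections, so I'll insert now.

Emit:
{"fn": "carry_out", "kwargs": {"plan": [[-1,[0.5,0,6],[0,0,0.002]],[-1,[0,0,6],[0,0,0]],[-1,[0,0,6],[0,0,0]],[-1,[0,0,6],[0,0,0]],[-1,[0,0,4],[0,0,0]]], "force": 60}}

```text
time_s: 5.33
ee_pos: [0.5461, 0.0236, 0.2232]
orientation: [0.217, -0.055, 0.975, 0.012]
wrist_force: [-5.2, -0.3, 6.3]
width: 0.0556
```

Emit:
{"fn": "carry_out", "kwargs": {"plan": [[-1,[0,0,6],[0,0,0]],[-1,[0,0,6],[0,0,0]],[-1,[0,0,6],[0,0,0]]]}}

```text
time_s: 5.58
ee_pos: [0.5531, 0.0244, 0.2084]
orientation: [0.217, -0.055, 0.975, 0.011]
wrist_force: [-4.2, -0.4, 0.6]
width: 0.056
```

Run:
```python
from h import *
s,p,R=st(); print("local",(RS.T@(p-fw(0,.075,0))*1e3).round(1), "Flocal",(RS.T@s["wrist_force"]).round(1))
steps(fw(.0015,.076,.005),RT,6)
```

```text
t 5.58 p [0.5531 0.0244 0.2084] z [ 0.422  0.046 -0.905] y [-0.112  0.994 -0.002] F [-4.2 -0.4  0.6] w 0.0560 q [-0.12 -0.24  1.73  0.1   1.22 -1.82]
local [ 2.1 -0.  45.3] Flocal [-3.5  0.   2.3]
6 rows: shift mm [0.1, 0.18, 6.72] turn [-0.0003, 0.0003, 0.0001]
```

Emit:
{"fn": "carry_out", "kwargs": {"plan": [[-1,[0,0,6.5],[0,0,0]],[-1,[0,0,6.5],[0,0,0]],[-1,[0,0,6.5],[0,0,0]],[-1,[0,0,6.5],[0,0,0]]]}}

```text
time_s: 5.92
ee_pos: [0.5648, 0.0256, 0.1835]
orientation: [0.217, -0.055, 0.974, 0.011]
wrist_force: [-1.8, -0.6, -1.2]
width: 0.0556
```

Emit:
{"fn": "carry_out", "kwargs": {"plan": [[-1,[0,0,6.5],[0,0,0]],[-1,[0,0,5],[0,0,0]],[-1,[0,0,0],[0,0,0]],[-1,[0,0,0],[0,0,0]]]}}

```text
time_s: 6.25
ee_pos: [0.5695, 0.0263, 0.1733]
orientation: [0.217, -0.055, 0.975, 0.012]
wrist_force: [0.7, -0.6, -4.0]
width: 0.0558
```

Run:
```python
from h import *
s,p,R=st(); print("local",(RS.T@(p-fw(0,.075,0))*1e3).round(1), "Flocal",(RS.T@s["wrist_force"]).round(1))
cv2.imwrite("pics/g_s.png",cv2.resize(snapshot("side")[130:270,190:330],None,fx=4.2,fy=4.2,interpolation=cv2.INTER_CUBIC))
cv2.imwrite("pics/g_w.png",snapshot("wrist"))
```

```text
t 6.25 p [0.5695 0.0263 0.1733] z [ 0.422  0.046 -0.905] y [-0.112  0.994 -0.001] F [ 0.7 -0.6 -4. ] w 0.0558 q [-0.11 -0.18  1.76  0.1   1.14 -1.82]
local [2.2 0.1 6.5] Flocal [-1.1 -0.6 -3.9]
```

View pics/g_s.png

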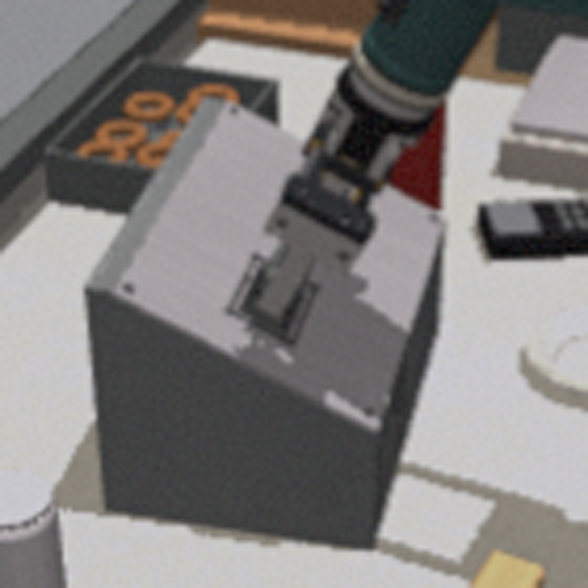

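View pics/g_w.png

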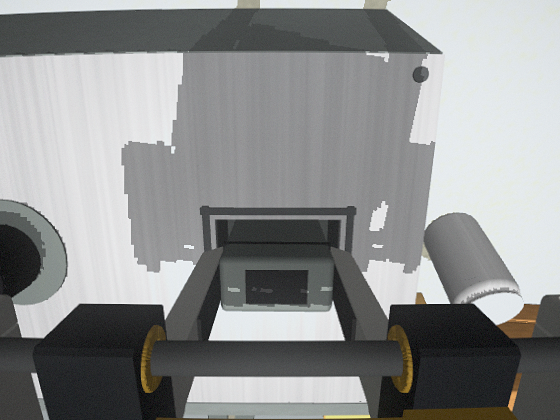

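The carrier is about 63 mm in and is now pulling inward, so I'll release.

Emit:
{"fn": "carry_out", "kwargs": {"plan": [[0.4,[0,0,0],[0,0,0]],[0.4,[0,0,0],[0,0,0]],[0.4,[0,0,0],[0,0,0]],[0.4,[0,0,0],[0,0,0]],[0.4,[0,0,0],[0,0,0]]]}}

```text
time_s: 6.77
ee_pos: [0.5704, 0.0261, 0.1756]
orientation: [0.219, -0.055, 0.974, 0.011]
wrist_force: [-0.5, -0.5, -0.1]
width: 0.0658
```

Run:
```python
from h import *
s,p,R=st(); print("local",(RS.T@(p-fw(0,.075,0))*1e3).round(1), "Flocal",(RS.T@s["wrist_force"]).round(1))
cv2.imwrite("pics/h_w.png",snapshot("wrist"))
```

```text
t 6.77 p [0.5704 0.0261 0.1756] z [ 0.426  0.046 -0.904] y [-0.111  0.994 -0.002] F [-0.5 -0.5 -0.1] w 0.0658 q [-0.11 -0.18  1.76  0.1   1.14 -1.82]
local [ 4.  -0.2  8.2] Flocal [-0.5 -0.4  0.2]
```

View pics/h_w.png

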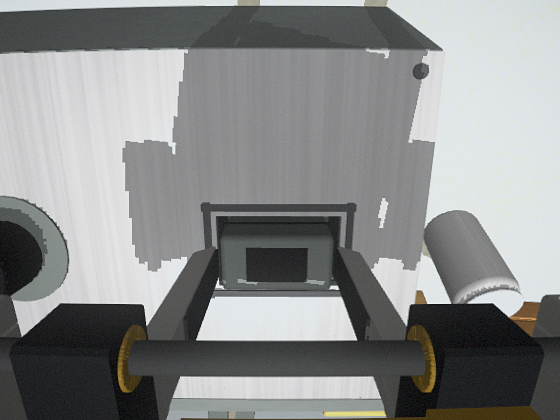

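The carrier sank slightly and stayed, with its top at (277,258). I'll back off, close the fingers and push on its end.

Emit:
{"fn": "carry_out", "kwargs": {"plan": [[0.4,[0,0,-20],[0,0,0]],[-1,[0,0,-30],[0,0,0]],[-1,[0,0,-10],[0,0,0]],[-1,[0,0,0],[0,0,0]],[-1,[0,0,0],[0,0,0]]]}}

```text
time_s: 7.23
ee_pos: [0.5447, 0.0233, 0.2293]
orientation: [0.219, -0.055, 0.974, 0.011]
wrist_force: [1.3, -0.1, -0.3]
width: 0.0425
```

Emit:
{"fn": "carry_out", "kwargs": {"plan": [[-1,[0,0,0],[0,0,0]],[-1,[0,0,0],[0,0,0]],[-1,[0,0,0],[0,0,0]],[-1,[0,0,0],[0,0,0]],[-1,[0,0,0],[0,0,0]]]}}

```text
time_s: 7.65
ee_pos: [0.5442, 0.0235, 0.2277]
orientation: [0.217, -0.055, 0.975, 0.012]
wrist_force: [0.8, -0.1, 0.3]
width: 0.009
```

Run:
```python
from h import *
s,p,R=st(); print("local",(RS.T@(p-fw(0,.075,0))*1e3).round(1), "Flocal",(RS.T@s["wrist_force"]).round(1))
cv2.imwrite("pics/i_w.png",snapshot("wrist"))
cv2.imwrite("pics/i_s.png",cv2.resize(snapshot("side")[130:270,190:330],None,fx=4.2,fy=4.2,interpolation=cv2.INTER_CUBIC))
steps(fw(0,.0755,.045),RT,1)
```

```text
t 7.65 p [0.5442 0.0235 0.2277] z [ 0.422  0.046 -0.905] y [-0.112  0.994 -0.001] F [ 0.8 -0.1  0.3] w 0.0090 q [-0.13 -0.26  1.71  0.1   1.26 -1.82]
local [ 2.1  0.1 66.5] Flocal [ 0.8 -0.1 -0.1]
1 rows: shift mm [2.5, 0.47, 22.0] turn [-0.0017, 0.0031, -0.0]
```

View pics/i_w.png

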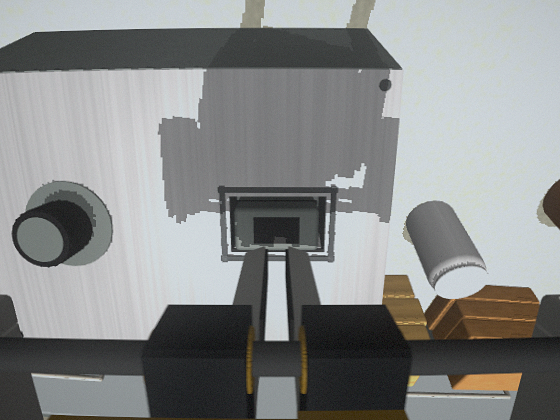

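View pics/i_s.png

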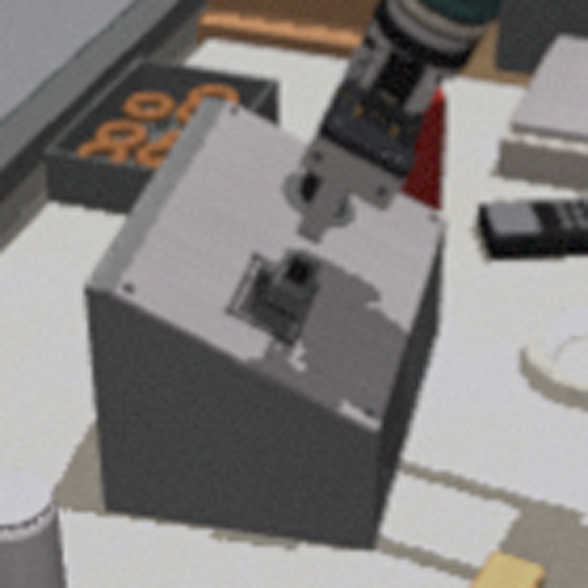

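The carrier is still sticking up, with its end at (278,225). The fingers are nearly shut, so I'll push.

Emit:
{"fn": "carry_out", "kwargs": {"plan": [[-1,[2,0.5,10],[0,0.002,0]],[-1,[0,0,10],[0,0,0]],[-1,[0,0,10],[0,0,0]],[-1,[0,0,10],[0,0,0]],[-1,[0,0,10],[0,0,0]]]}}

```text
time_s: 8.17
ee_pos: [0.5637, 0.0261, 0.1809]
orientation: [0.216, -0.055, 0.975, 0.011]
wrist_force: [0.4, -0.5, 0.1]
width: 0.0003
```

Run:
```python
from h import *
s,p,R=st(); print("local",(RS.T@(p-fw(0,.075,0))*1e3).round(1), "Flocal",(RS.T@s["wrist_force"]).round(1))
```

```text
t 8.17 p [0.5637 0.0261 0.1809] z [ 0.421  0.046 -0.906] y [-0.112  0.994 -0.001] F [ 0.4 -0.5  0.1] w 0.0003 q [-0.11 -0.2   1.76  0.1   1.16 -1.82]
local [ 0.2  0.5 15.8] Flocal [ 0.3 -0.5 -0. ]
```

Emit:
{"fn": "carry_out", "kwargs": {"plan": [[-1,[0,0,9],[0,0,0]],[-1,[0,0,9],[0,0,0]],[-1,[0,0,9],[0,0,0]]]}}

```text
time_s: 8.42
ee_pos: [0.5755, 0.0273, 0.1573]
orientation: [0.217, -0.055, 0.975, 0.011]
wrist_force: [-0.2, -0.4, 1.0]
width: 0.0005
```

Run:
```python
from h import *
s,p,R=st(); print("local",(RS.T@(p-fw(0,.075,0))*1e3).round(1), "Flocal",(RS.T@s["wrist_force"]).round(1))
cv2.imwrite("pics/j_w.png",snapshot("wrist"))
```

```text
t 8.42 p [0.5755 0.0273 0.1573] z [ 0.422  0.046 -0.905] y [-0.112  0.994 -0.002] F [-0.2 -0.4  1. ] w 0.0005 q [-0.11 -0.16  1.77  0.1   1.1  -1.82]
local [  0.9   0.4 -10.6] Flocal [ 0.2 -0.4  1. ]
```

View pics/j_w.png

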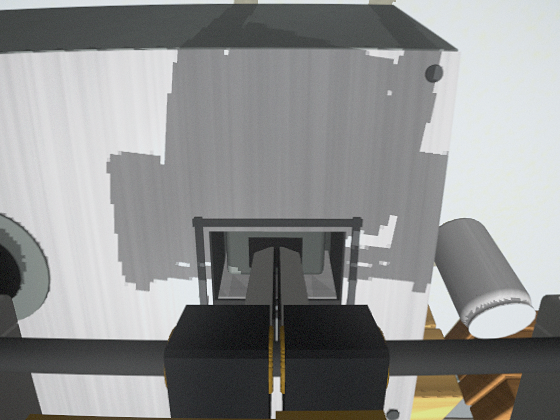

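The fingers are 10 mm into the mouth and the carrier is moving ahead of them (or sliding by itself). I'll carry on.

Emit:
{"fn": "carry_out", "kwargs": {"plan": [[-1,[0,0,8],[0,0,0]],[-1,[0,0,8],[0,0,0]],[-1,[0,0,8],[0,0,0]],[-1,[0,0,7],[0,0,0]],[-1,[0,0,0],[0,0,0]]]}}

```text
time_s: 8.88
ee_pos: [0.5871, 0.0287, 0.1275]
orientation: [0.215, -0.055, 0.975, 0.012]
wrist_force: [-0.9, 0.6, -1.4]
width: 0.0008
```

Run:
```python
from h import *
s,p,R=st(); print("local",(RS.T@(p-fw(0,.075,0))*1e3).round(1), "Flocal",(RS.T@s["wrist_force"]).round(1))
cv2.imwrite("pics/k_w.png",snapshot("wrist"))
```

```text
t 8.88 p [0.5871 0.0287 0.1275] z [ 0.418  0.046 -0.907] y [-0.112  0.994 -0.001] F [-0.9  0.6 -1.4] w 0.0008 q [-0.1  -0.11  1.79  0.1   1.04 -1.82]
local [ -1.1   0.5 -42.6] Flocal [-1.3  0.7 -1. ]
```

View pics/k_w.png

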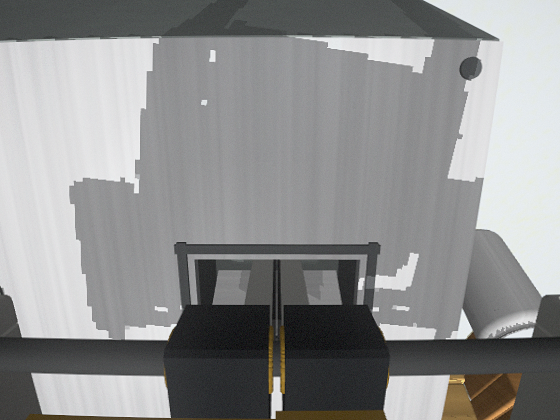

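Emit:
{"fn": "carry_out", "kwargs": {"plan": [[-1,[0,0,-10],[0,0,0]],[-1,[0,0,-20],[0,0,0]],[-1,[0,0,-30],[0,0,0]],[-1,[0,0,-40],[0,0,0]],[-1,[0,0,-30],[0,0,0]]]}}

```text
time_s: 9.35
ee_pos: [0.5329, 0.0226, 0.2523]
orientation: [0.219, -0.055, 0.974, 0.011]
wrist_force: [0.9, -0.1, 0.6]
width: 0.0003
```

Run:
```python
from h import *
import pickle
s,p,R=st(); print("local",(RS.T@(p-fw(0,.075,0))*1e3).round(1), "Flocal",(RS.T@s["wrist_force"]).round(1))
cv2.imwrite("pics/l_w.png",snapshot("wrist"))
cv2.imwrite("pics/l_s.png",cv2.resize(snapshot("side")[130:270,190:330],None,fx=4.2,fy=4.2,interpolation=cv2.INTER_CUBIC))
```

```text
t 9.35 p [0.5329 0.0226 0.2523] z [ 0.426  0.045 -0.903] y [-0.112  0.994 -0.003] F [ 0.9 -0.1  0.6] w 0.0003 q [-0.13 -0.29  1.69  0.1   1.31 -1.82]
local [ 2.2  0.5 93.6] Flocal [ 1.  -0.2  0.1]
```

View pics/l_w.png

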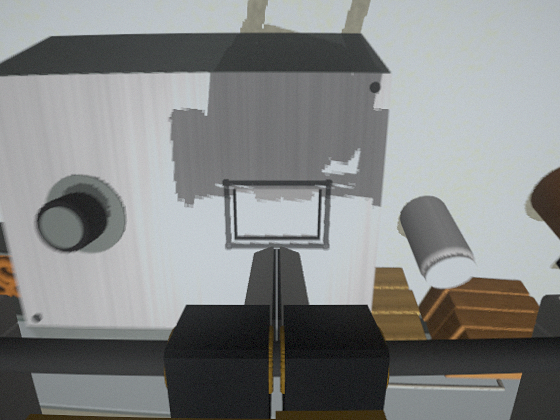

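View pics/l_s.png

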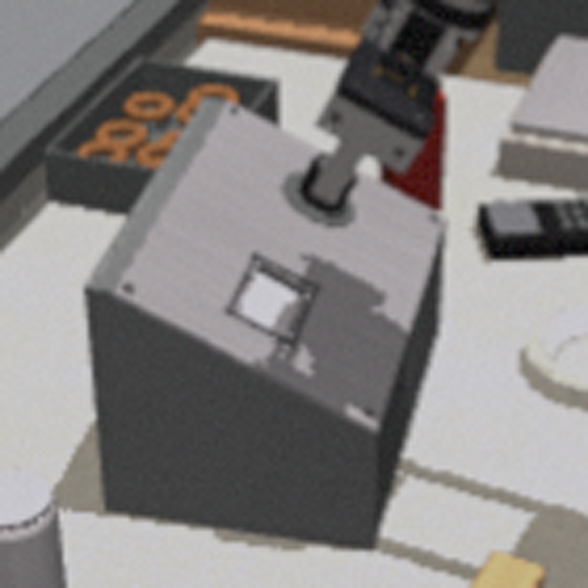

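The flap looks shut, a bright pane at (278,212) as it was at first, and the carrier is gone. Now the dial: I'll hover over it with the wrist near mid-range.

Run:
```python
from h import *
s,p,R=st()
RD=RT@Ro.from_rotvec([0,0,1.8]).as_matrix()
print(np.degrees(Ro.from_matrix(R.T@RD).as_rotvec()))
steps(fw(0,-.085,.085),RD,18)
```

```text
t 9.45 p [0.5353 0.0223 0.2581] z [ 0.437  0.044 -0.898] y [-0.111  0.994 -0.005] F [ 0.  -1.2  1. ] w 0.0004 q [-0.13 -0.3   1.69  0.1   1.31 -1.82]
[  0.72123302   1.0265528  103.19963381]
18 rows: shift mm [-7.37, -7.07, 0.79] turn [0.0007, 0.001, 0.1001]
```

Emit:
{"fn": "carry_out", "kwargs": {"plan": [[0,[-7.4,-7.1,0.6],[0,0,0.1]],[0,[-7.4,-7.1,0.6],[0,0,0.1]],[0,[-7.4,-7.1,0.6],[0,0,0.1]],[0,[-7.4,-7.1,0.6],[0,0,0.1]],[0,[-7.4,-7.1,0.6],[0,0,0.1]]]}}

```text
time_s: 9.87
ee_pos: [0.5656, -0.0159, 0.2576]
orientation: [0.208, 0.19, 0.957, 0.065]
wrist_force: [0.6, 0.4, -0.2]
width: 0.0302
```

Emit:
{"fn": "carry_out", "kwargs": {"plan": [[0.5,[-7.4,-7.1,0.6],[0,0,0.1]],[0.5,[-7.4,-7.1,0.6],[0,0,0.1]],[0.5,[-7.4,-7.1,0.6],[0,0,0.1]],[0.5,[-7.4,-7.1,0.6],[0,0,0.1]],[0.5,[-7.4,-7.1,0.6],[0,0,0.1]]]}}

```text
time_s: 10.28
ee_pos: [0.5772, -0.0657, 0.2571]
orientation: [0.185, 0.421, 0.88, 0.115]
wrist_force: [0.2, -0.6, -0.0]
width: 0.0637
```

Emit:
{"fn": "carry_out", "kwargs": {"plan": [[0.5,[-7.4,-7.1,0.6],[0,0,0.1]],[0.5,[-7.4,-7.1,0.6],[0,0,0.1]],[0.5,[-7.4,-7.1,0.6],[0,0,0.1]],[0.5,[-7.4,-7.1,0.6],[0,0,0.1]],[0.5,[-7.4,-7.1,0.6],[0,0,0.1]]]}}

```text
time_s: 10.7
ee_pos: [0.5659, -0.1142, 0.246]
orientation: [0.151, 0.626, 0.749, 0.157]
wrist_force: [0.0, 0.1, -0.4]
width: 0.0705
```

Emit:
{"fn": "carry_out", "kwargs": {"plan": [[0.5,[-7.4,-7.1,0.6],[0,0,0.1]],[0.5,[-7.4,-7.1,0.6],[0,0,0.1]],[0.5,[-7.4,-7.1,0.6],[0,0,0.1]],[0.5,[0,0,0],[0,0,0]],[0.5,[0,0,0],[0,0,0]]]}}

```text
time_s: 11.12
ee_pos: [0.5492, -0.1373, 0.2351]
orientation: [0.126, 0.729, 0.649, 0.177]
wrist_force: [0.3, 0.2, 0.9]
width: 0.0706
```

Emit:
{"fn": "carry_out", "kwargs": {"plan": [[0.5,[0,0,0],[0,0,0]],[0.5,[0,0,0],[0,0,0]]]}}

```text
time_s: 11.28
ee_pos: [0.5497, -0.1367, 0.2357]
orientation: [0.126, 0.729, 0.649, 0.177]
wrist_force: [0.5, -0.0, -0.1]
width: 0.0704
```

```bash
cat >> h.py <<'E'
DA=fw(0,-.085,0);RD=RT@Ro.from_rotvec([0,0,1.8]).as_matrix()
def dst():
    s,p,R=cur();l=RS.T@(p-DA)*1e3
    a=np.degrees(Ro.from_matrix(RT.T@R).as_rotvec())
    print("t %.2f"%s["time_s"],"loc",l.round(1),"rot",a.round(1),"Fl",(RS.T@s["wrist_force"]).round(1),"Ml",(RS.T@s["torque"]).round(2),"w %.4f"%s["width"],"q6 %.2f tau6 %.2f"%(s["q"][5],s["tau"][5]))
E
python3 - <<'E'
from h import *
import pickle
st();dst()
c=calibration("wrist");im=snapshot("wrist");cv2.imwrite("pics/m_w.png",im);pickle.dump(c,open("wm.pkl","wb"))
print(proj(c,np.array([fw(0,-.085,.034),fw(0,-.085,0)])))
s,p,R=cur();print(proj(c,np.array([p+R@[0,0,.05],p+R@[0,0,.085]])))
steps(DA+RS@[0,0,.085],RD,1)
E
```

```text
t 11.28 p [ 0.5497 -0.1367  0.2357] z [ 0.422  0.046 -0.905] y [ 0.902 -0.125  0.414] F [ 0.5 -0.  -0.1] w 0.0704 q [-0.5  -0.18  1.64  0.25  1.33 -0.4 ]
t 11.28 loc [-5.8  0.3 79.1] rot [-1.00e-01 -2.00e-01  1.03e+02] Fl [ 0.4 -0.1 -0.3] Ml [-0.03  0.3   0.03] w 0.0704 q6 -0.40 tau6 0.02
[[282.98242154 234.62150509]
 [282.05565682 220.35689403]]
[[274.89855535 233.71521655]
 [275.06854573 219.50782196]]
1 rows: shift mm [0.99, 5.79, -5.94] turn [0.0028, 0.0012, 0.0018]
```

View pics/m_w.png

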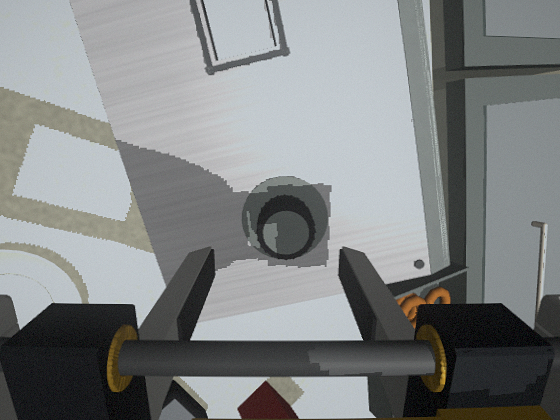

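Run:
```python
import cv2
a=cv2.imread("pics/m_w.png")
cv2.imwrite("pics/m2.png",cv2.resize(a[165:275,230:345],None,fx=5,fy=5,interpolation=cv2.INTER_CUBIC))
```

```text
(no output)
```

View pics/m2.png

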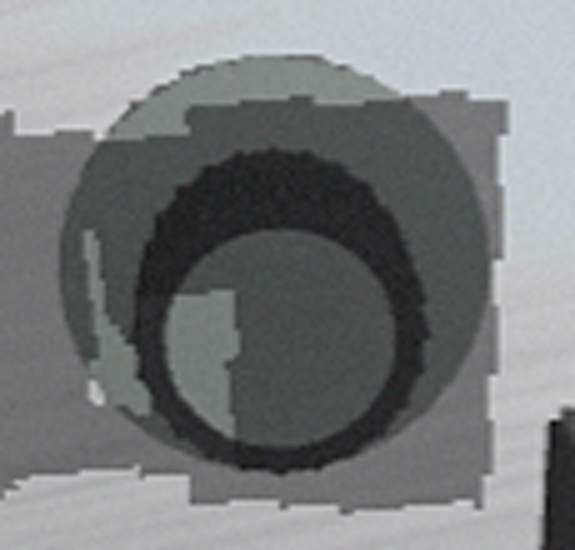

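Run:
```python
from h import *
import pickle
c=pickle.load(open("wm.pkl","rb"));s,p,R=cur();print(s["width"])
for a in(-.008,.008):
  for b in(-.0352,.0352): print(a,b,proj(c,p+R@[a,b,0]).round(1), proj(c,p+R@[a,b+.0125*np.sign(b),0]).round(1))
a=cv2.imread("pics/m_w.png")
cv2.imwrite("pics/m3.png",cv2.resize(a[235:305,140:400],None,fx=3,fy=3,interpolation=cv2.INTER_CUBIC))
Cc=-c["R"].T@c["t"];print("cam in tool",R.T@(Cc-p), R.T@c["R"].T)
```

```text
0.07077961281723431
-0.008 -0.0352 [[213.7 275.1]] [[192.2 275.1]]
-0.008 0.0352 [[335.5 275.2]] [[357.  275.1]]
0.008 -0.0352 [[212.2 249.3]] [[190.2 249.3]]
0.008 0.0352 [[336.9 249.4]] [[358.9 249.4]]
cam in tool [ 0.0799049   0.00096734 -0.18010809] [[ 2.80781976e-04 -9.62301565e-01 -2.71984594e-01]
 [ 9.99999940e-01  3.25566067e-04 -1.19531683e-04]
 [ 2.03574480e-04 -2.71984544e-01  9.62301598e-01]]
```

View pics/m3.png

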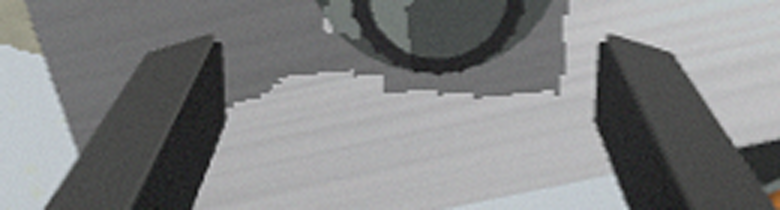

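Fingertip and dial biases in the picture agree to within 1 px, so the predicted dial axis is good to under 1 mm. I'll centre on it and descend.

Emit:
{"fn": "carry_out", "kwargs": {"plan": [[0.5,[0.7,3.2,0],[0.001,0,0.001]],[0.5,[0.7,3.2,10],[0.001,0.001,0.001]],[0.5,[0,0,12],[0,0,0]],[0.5,[0,0,0],[0,0,0]],[0.5,[0,0,0],[0,0,0]]]}}

```text
time_s: 11.75
ee_pos: [0.5641, -0.1349, 0.2157]
orientation: [0.123, 0.73, 0.649, 0.176]
wrist_force: [0.4, -0.3, -0.0]
width: 0.0707
```

Run:
```python
from h import *
dst();steps(DA+RS@[0.0006,-.0004,.010],RD,4)
c=calibration("wrist");im=snapshot("wrist");cv2.imwrite("pics/n2.png",cv2.resize(im[165:275,200:360],None,fx=4,fy=4,interpolation=cv2.INTER_CUBIC))
dst()
```

```text
t 11.75 loc [-1.2  0.5 54.8] rot [1.000e-01 2.000e-01 1.033e+02] Fl [ 0.3 -0.4 -0.2] Ml [-0.08  0.24 -0.  ] w 0.0707 q6 -0.38 tau6 0.03
4 rows: shift mm [-0.13, 0.52, 11.21] turn [-0.0009, -0.0003, -0.0005]
t 11.80 loc [-0.6  0.3 55.7] rot [1.000e-01 1.000e-01 1.033e+02] Fl [ 1.2 -0.8  0.2] Ml [-0.03  0.23 -0.01] w 0.0706 q6 -0.38 tau6 0.03
```

View pics/n2.png

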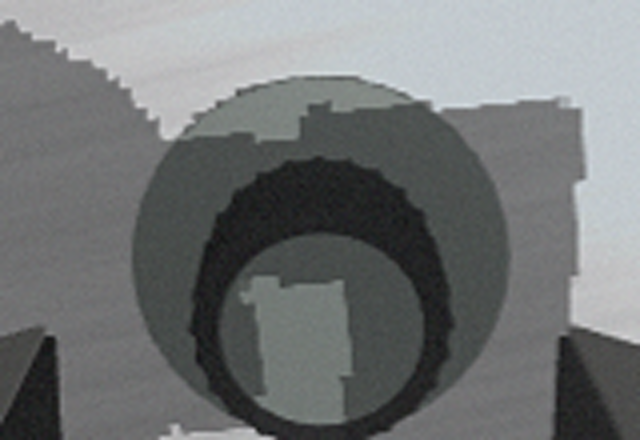

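Emit:
{"fn": "carry_out", "kwargs": {"plan": [[0.5,[-0.1,1,10],[-0.001,0,0]],[0.5,[0,0.5,10],[-0.001,0,0]],[0.5,[0,0.3,10],[-0.001,0,0]],[0.5,[0,0,9],[0,0,0]],[0.5,[0,0,5],[0,0,0]]]}}

```text
time_s: 12.22
ee_pos: [0.5843, -0.1333, 0.1764]
orientation: [0.125, 0.73, 0.648, 0.177]
wrist_force: [0.1, 0.5, 0.2]
width: 0.0704
```

Emit:
{"fn": "carry_out", "kwargs": {"plan": [[0.3,[0,0,0],[0,0,0]],[0.3,[0,0,0],[0,0,0]]]}}

```text
time_s: 12.38
ee_pos: [0.5845, -0.1336, 0.1782]
orientation: [0.125, 0.73, 0.648, 0.178]
wrist_force: [-0.3, 0.1, 0.5]
width: 0.0623
```

Run:
```python
from h import *
dst();steps(DA+RS@[0.001,-.0004,.010],RD,1)
c=calibration("wrist");im=snapshot("wrist");cv2.imwrite("pics/o.png",im)
dst()
```

```text
t 12.38 loc [ 1.5 -0.5 12.3] rot [-1.000e-01 -1.000e-01  1.033e+02] Fl [-0.1  0.2  0.6] Ml [-0.06  0.26  0.  ] w 0.0623 q6 -0.38 tau6 0.03
1 rows: shift mm [-0.01, -0.55, 2.25] turn [0.002, -0.0, -0.0021]
t 12.43 loc [ 2.1 -0.7 12.9] rot [-1.000e-01 -2.000e-01  1.032e+02] Fl [-0.8 -0.6  0.1] Ml [-0.01  0.23  0.02] w 0.0612 q6 -0.38 tau6 0.03
```

View pics/o.png

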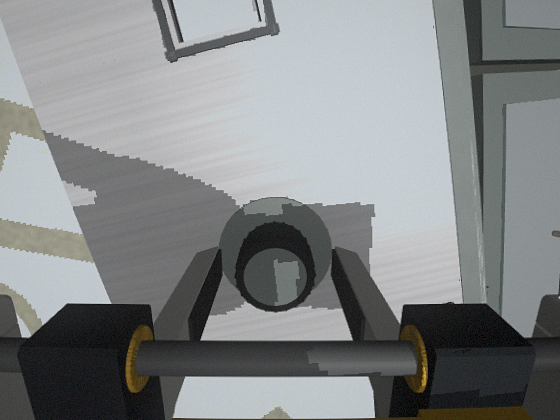

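Run:
```python
from h import *
s,p,R=cur();c=calibration("wrist")
print(proj(c,np.array([p+R@[0,0,-.022],p+R@[.02,0,-.022],p+R@[-.02,0,-.022],p+R@[.031,0,.010]])).round(1))
im=cv2.imread("pics/o.png");cv2.imwrite("pics/o2.png",cv2.resize(im[190:320,210:340],None,fx=4.5,fy=4.5,interpolation=cv2.INTER_CUBIC))
```

```text
[[274.4 280.3]
 [274.3 243.4]
 [274.4 314.7]
 [274.6 205.6]]
```

View pics/o2.png

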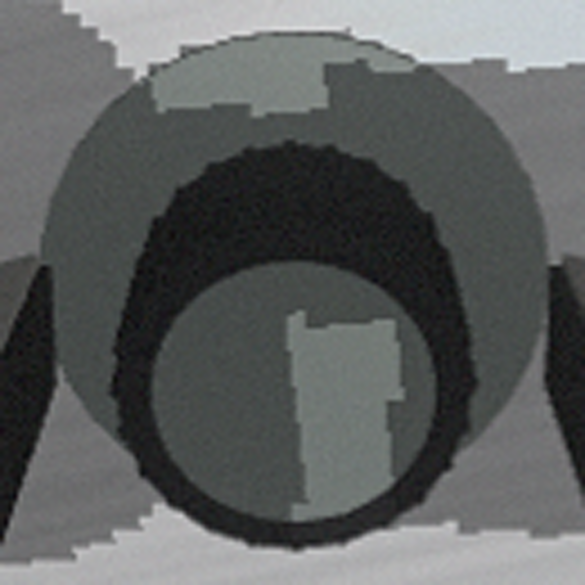

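Centred side to side, with the knob at (275,277). I'll move 0.8 mm in tool x and 2 mm down, then grip.

Emit:
{"fn": "carry_out", "kwargs": {"plan": [[0,[0.8,0,2],[0,0,0]],[-0.3,[0,0,0],[0,0,0]],[-1,[0,0,0],[0,0,0]],[-1,[0,0,0],[0,0,0]],[-1,[0,0,0],[0,0,0]]], "force": 30}}

```text
time_s: 12.85
ee_pos: [0.5845, -0.1327, 0.177]
orientation: [0.125, 0.73, 0.648, 0.177]
wrist_force: [-5.7, -0.1, 2.2]
width: 0.0391
```

Emit:
{"fn": "carry_out", "kwargs": {"plan": [[-1,[0,0,0],[0,0,0]],[-1,[0,0,0],[0,0,0]],[-1,[0,0,0],[0,0,0]]]}}

```text
time_s: 13.1
ee_pos: [0.5845, -0.1327, 0.1769]
orientation: [0.125, 0.73, 0.648, 0.177]
wrist_force: [-6.5, 0.1, 2.2]
width: 0.0396
```

```bash
python3 -c "
from h import *
dst()"
```

```text
t 13.10 loc [ 1.   0.3 11.1] rot [-0.000e+00 -1.000e-01  1.032e+02] Fl [-4.9  0.8  4.7] Ml [0.18 1.08 0.06] w 0.0396 q6 -0.38 tau6 0.04
```

Emit:
{"fn": "carry_out", "kwargs": {"plan": [[-1,[0,-0.6,-0.5],[0,0,0]],[-1,[0,0,0],[0,0,0]]]}}

```text
time_s: 13.27
ee_pos: [0.5844, -0.1327, 0.177]
orientation: [0.126, 0.73, 0.648, 0.178]
wrist_force: [-2.5, 0.4, 0.3]
width: 0.0396
```

```bash
python3 -c "
from h import *
dst()"
```

```text
t 13.27 loc [ 1.   0.4 11.1] rot [-1.000e-01 -1.000e-01  1.033e+02] Fl [-2.1  0.7  1.3] Ml [0.04 0.75 0.08] w 0.0396 q6 -0.38 tau6 0.04
```

Emit:
{"fn": "carry_out", "kwargs": {"plan": [[-1,[0,0,0],[0,0,-0.07]],[-1,[0,0,0],[0,0,-0.07]]]}}

```text
time_s: 13.43
ee_pos: [0.5845, -0.1328, 0.177]
orientation: [0.138, 0.682, 0.698, 0.168]
wrist_force: [-1.0, 0.7, -1.4]
width: 0.0393
```

```bash
python3 -c "
from h import *
dst()"
```

```text
t 13.43 loc [ 1.1  0.3 11.1] rot [-0.1 -0.1 95.1] Fl [-1.5  0.8 -0.9] Ml [ 0.1   0.78 -0.07] w 0.0393 q6 -0.52 tau6 0.66
```

Emit:
{"fn": "carry_out", "kwargs": {"plan": [[-1,[0,0,0],[0,0,-0.07]],[-1,[0,0,0],[0,0,-0.07]]]}}

```text
time_s: 13.6
ee_pos: [0.5846, -0.1328, 0.177]
orientation: [0.149, 0.631, 0.745, 0.158]
wrist_force: [-0.3, 0.2, -2.4]
width: 0.0397
```

```bash
python3 -c "
from h import *
dst()"
```

```text
t 13.60 loc [ 1.1  0.3 11.1] rot [-0.1 -0.1 87. ] Fl [-1.2  0.2 -2. ] Ml [0.1  0.79 0.06] w 0.0397 q6 -0.66 tau6 0.74
```

Emit:
{"fn": "carry_out", "kwargs": {"plan": [[-1,[0,0,0],[0,0,-0.07]],[-1,[0,0,0],[0,0,-0.07]]]}}

```text
time_s: 13.77
ee_pos: [0.5846, -0.1327, 0.1771]
orientation: [0.16, 0.577, 0.787, 0.147]
wrist_force: [-2.8, 0.5, -0.8]
width: 0.0397
```

```bash
python3 -c "
from h import *
dst()"
```

```text
t 13.77 loc [ 1.2  0.3 11.1] rot [-0.1 -0.1 79. ] Fl [-2.8  0.8  0.5] Ml [ 0.02  0.7  -0.13] w 0.0397 q6 -0.81 tau6 0.67
```

Emit:
{"fn": "carry_out", "kwargs": {"plan": [[-1,[0,0,0],[0,0,-0.07]],[-1,[0,0,0],[0,0,-0.07]]]}}

```text
time_s: 13.93
ee_pos: [0.5847, -0.1327, 0.1771]
orientation: [0.17, 0.521, 0.825, 0.136]
wrist_force: [-2.8, 0.7, 2.2]
width: 0.0395
```

```bash
python3 -c "
from h import *
dst()"
```

```text
t 13.93 loc [ 1.3  0.4 11.1] rot [-0.1 -0.1 71. ] Fl [-1.5  1.   3.2] Ml [ 0.15  0.68 -0.04] w 0.0395 q6 -0.94 tau6 0.62
```

Emit:
{"fn": "carry_out", "kwargs": {"plan": [[-1,[0,0,0],[0,0,-0.07]],[-1,[0,0,0],[0,0,-0.07]]]}}

```text
time_s: 14.1
ee_pos: [0.5847, -0.1327, 0.1771]
orientation: [0.179, 0.462, 0.86, 0.124]
wrist_force: [-2.2, 0.8, 1.7]
width: 0.0395
```

```bash
python3 -c "
from h import *
dst()"
```

```text
t 14.10 loc [ 1.3  0.4 11.1] rot [-0.  -0.2 63. ] Fl [-1.2  1.   2.4] Ml [0.11 0.66 0.02] w 0.0395 q6 -1.08 tau6 0.73
```

Emit:
{"fn": "carry_out", "kwargs": {"plan": [[-1,[0,0,0],[0,0,-0.07]],[-1,[0,0,0],[0,0,-0.07]]]}}

```text
time_s: 14.27
ee_pos: [0.5848, -0.1326, 0.1771]
orientation: [0.187, 0.401, 0.89, 0.111]
wrist_force: [-2.0, 0.9, -0.4]
width: 0.0392
```

```bash
python3 -c "
from h import *
dst()"
```

```text
t 14.27 loc [ 1.4  0.4 11.1] rot [-0.  -0.2 54.9] Fl [-1.8  1.1  0.4] Ml [ 0.04  0.62 -0.19] w 0.0392 q6 -1.23 tau6 0.64
```

Emit:
{"fn": "carry_out", "kwargs": {"plan": [[-1,[0,0,0],[0,0,-0.07]],[-1,[0,0,0],[0,0,-0.07]]]}}

```text
time_s: 14.43
ee_pos: [0.5848, -0.1326, 0.1772]
orientation: [0.195, 0.338, 0.916, 0.098]
wrist_force: [-2.2, 1.3, 0.6]
width: 0.0391
```

```bash
python3 -c "
from h import *
dst()"
```

```text
t 14.43 loc [ 1.4  0.5 11.1] rot [-0.  -0.2 46.9] Fl [-1.6  1.5  1.5] Ml [ 0.25  0.62 -0.1 ] w 0.0391 q6 -1.36 tau6 0.62
```

Emit:
{"fn": "carry_out", "kwargs": {"plan": [[-1,[0,0,0],[0,0,-0.07]],[-1,[0,0,0],[0,0,-0.07]]]}}

```text
time_s: 14.6
ee_pos: [0.5848, -0.1325, 0.1772]
orientation: [0.201, 0.273, 0.937, 0.084]
wrist_force: [-0.4, 1.1, -2.4]
width: 0.0394
```

```bash
python3 -c "
from h import *
dst()"
```

```text
t 14.60 loc [ 1.5  0.5 11.1] rot [-0.  -0.2 38.9] Fl [-1.3  1.1 -2.1] Ml [-0.01  0.43  0.02] w 0.0394 q6 -1.50 tau6 0.71
```

Emit:
{"fn": "carry_out", "kwargs": {"plan": [[-1,[0,0,0],[0,0,-0.07]],[-1,[0,0,0],[0,0,-0.07]]]}}

```text
time_s: 14.77
ee_pos: [0.5849, -0.1325, 0.1772]
orientation: [0.207, 0.206, 0.954, 0.07]
wrist_force: [-1.1, 0.9, -0.7]
width: 0.0397
```

```bash
python3 -c "
from h import *
dst()"
```

```text
t 14.77 loc [ 1.5  0.5 11.1] rot [-0.  -0.2 30.9] Fl [-1.2  1.  -0.2] Ml [ 0.08  0.55 -0.22] w 0.0397 q6 -1.64 tau6 0.61
```

Emit:
{"fn": "carry_out", "kwargs": {"plan": [[-1,[0,0,0],[0,0,-0.07]]]}}

```text
time_s: 14.85
ee_pos: [0.5848, -0.1324, 0.1772]
orientation: [0.209, 0.174, 0.96, 0.063]
wrist_force: [1.1, -0.2, -0.8]
width: 0.0399
```

```bash
python3 -c "
from h import *
dst()"
```

```text
t 14.85 loc [ 1.5  0.6 11.1] rot [-0.  -0.2 27. ] Fl [ 0.6 -0.4 -1.1] Ml [-0.1   0.23 -0.75] w 0.0399 q6 -1.71 tau6 -0.19
```

Torque jumped to -0.75 N m at 76°, so the stop is reached: the dial was three clicks forward. I'll let go, go back to the notch angle, and regrip for a clean zero.

Emit:
{"fn": "carry_out", "kwargs": {"plan": [[-1,[0,0,0],[0,0,0]],[0.1,[0,0,0],[0,0,0]],[0.1,[0,0,0],[0,0,0]],[0.1,[0,0,0],[0,0,0]],[0.1,[0,0,0],[0,0,0.07]]]}}

```text
time_s: 15.27
ee_pos: [0.5852, -0.1331, 0.178]
orientation: [0.207, 0.209, 0.953, 0.069]
wrist_force: [-0.4, 0.8, 0.2]
width: 0.0516
```

Emit:
{"fn": "carry_out", "kwargs": {"plan": [[0.1,[0,0,0],[0,0,0]],[0.1,[0,0,0],[0,0,0]]]}}

```text
time_s: 15.43
ee_pos: [0.5851, -0.133, 0.1778]
orientation: [0.207, 0.207, 0.954, 0.069]
wrist_force: [-0.1, -0.2, -0.4]
width: 0.0516
```

```bash
python3 -c "
from h import *
dst()
cv2.imwrite('pics/p.png',snapshot('wrist')[150:350,130:430])"
```

```text
t 15.43 loc [ 1.9  0.1 11.6] rot [ 0.  -0.2 31. ] Fl [-0.3 -0.2 -0.3] Ml [-0.07  0.22  0.03] w 0.0516 q6 -1.64 tau6 0.08
```

View pics/p.png

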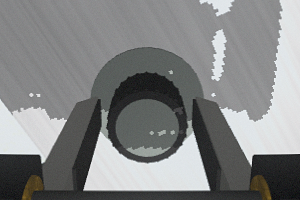

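```bash
python3 -c "
from h import *
s,p,R=cur()
steps(p+RS@[-.0007,.0003,-.0005],R,1)"
```

```text
1 rows: shift mm [0.76, -0.1, 0.5] turn [0.0, 0.0, 0.0]
```

Emit:
{"fn": "carry_out", "kwargs": {"plan": [[-1,[0.7,0,0.5],[0,0,0]],[-1,[0,0,0],[0,0,0]],[-1,[0,0,0],[0,0,0]],[-1,[0,0,0],[0,0,0]],[-1,[0,0,0],[0,0,0]]], "force": 40}}

```text
time_s: 15.9
ee_pos: [0.5845, -0.1322, 0.1767]
orientation: [0.206, 0.208, 0.954, 0.07]
wrist_force: [-0.1, 1.1, 1.1]
width: 0.0393
```

```bash
python3 -c "
from h import *
dst()"
```

```text
t 15.90 loc [ 1.   0.9 10.8] rot [-0.  -0.2 31.1] Fl [0.5 1.1 1. ] Ml [0.13 0.15 0.03] w 0.0393 q6 -1.64 tau6 -0.01
```

Emit:
{"fn": "carry_out", "kwargs": {"plan": [[-1,[0,0,0],[0,0,0.07]],[-1,[0,0,0],[0,0,0.07]]]}}

```text
time_s: 16.07
ee_pos: [0.5845, -0.1322, 0.1767]
orientation: [0.201, 0.275, 0.936, 0.084]
wrist_force: [0.2, 1.1, 0.6]
width: 0.0394
```

```bash
python3 -c "
from h import *
dst()"
```

```text
t 16.07 loc [ 1.   0.9 10.8] rot [-0.  -0.2 39.2] Fl [0.5 1.1 0.4] Ml [0.15 0.04 0.08] w 0.0394 q6 -1.50 tau6 -0.64
```

Emit:
{"fn": "carry_out", "kwargs": {"plan": [[-1,[0,0,0],[0,0,0.07]],[-1,[0,0,0],[0,0,0.07]]]}}

```text
time_s: 16.23
ee_pos: [0.5845, -0.1322, 0.1767]
orientation: [0.195, 0.341, 0.915, 0.098]
wrist_force: [0.7, 1.9, 3.0]
width: 0.0395
```

```bash
python3 -c "
from h import *
dst()"
```

```text
t 16.23 loc [ 1.   0.9 10.8] rot [-0.  -0.2 47.3] Fl [2.1 1.8 2.3] Ml [ 0.17  0.06 -0.04] w 0.0395 q6 -1.36 tau6 -0.70
```

Emit:
{"fn": "carry_out", "kwargs": {"plan": [[-1,[0,0,0],[0,0,0.07]],[-1,[0,0,0],[0,0,0.07]],[-1,[0,0,0],[0,0,0.07]],[-1,[0,0,0],[0,0,0.07]]]}}

```text
time_s: 16.57
ee_pos: [0.5845, -0.1322, 0.1767]
orientation: [0.179, 0.465, 0.858, 0.124]
wrist_force: [0.5, 1.2, -1.6]
width: 0.0389
```

```bash
python3 -c "
from h import *
dst()"
```

```text
t 16.57 loc [ 1.   0.9 10.8] rot [-0.1 -0.2 63.3] Fl [-0.2  1.1 -1.7] Ml [0.09 0.26 0.1 ] w 0.0389 q6 -1.08 tau6 -0.56
```

Emit:
{"fn": "carry_out", "kwargs": {"plan": [[-1,[0,0,0],[0,0,0.07]],[-1,[0,0,0],[0,0,0.07]]]}}

```text
time_s: 16.73
ee_pos: [0.5845, -0.1322, 0.1767]
orientation: [0.17, 0.524, 0.824, 0.137]
wrist_force: [-0.9, 1.8, 1.3]
width: 0.0394
```

```bash
python3 -c "
from h import *
dst()"
```

```text
t 16.73 loc [ 1.   0.9 10.8] rot [-0.1 -0.2 71.3] Fl [-0.1  1.9  1.5] Ml [ 0.16  0.19 -0.  ] w 0.0394 q6 -0.94 tau6 -0.68
```

Emit:
{"fn": "carry_out", "kwargs": {"plan": [[-1,[0,0,0],[0,0,0.07]],[-1,[0,0,0],[0,0,0.07]],[-1,[0,0,0],[0,0,0.07]],[-1,[0,0,0],[0,0,0.07]]]}}

```text
time_s: 17.07
ee_pos: [0.5845, -0.1322, 0.1767]
orientation: [0.149, 0.633, 0.743, 0.159]
wrist_force: [2.6, 1.1, -1.3]
width: 0.0394
```

```bash
python3 -c "
from h import *
dst()"
```

```text
t 17.07 loc [ 1.1  0.9 10.8] rot [-0.1 -0.2 87.4] Fl [ 1.9  0.8 -2.3] Ml [0.18 0.29 0.07] w 0.0394 q6 -0.66 tau6 -0.57
```

Emit:
{"fn": "carry_out", "kwargs": {"plan": [[-1,[0,0,0],[0,0,0.07]],[-1,[0,0,0],[0,0,0.07]]]}}

```text
time_s: 17.23
ee_pos: [0.5846, -0.1321, 0.1767]
orientation: [0.138, 0.684, 0.696, 0.169]
wrist_force: [0.8, 0.9, 2.3]
width: 0.0394
```

```bash
python3 -c "
from h import *
dst()"
```

```text
t 17.23 loc [ 1.1  0.9 10.8] rot [-0.1 -0.2 95.4] Fl [1.8 0.8 1.7] Ml [0.16 0.21 0.01] w 0.0394 q6 -0.52 tau6 -0.68
```

Emit:
{"fn": "carry_out", "kwargs": {"plan": [[-1,[0,0,0],[0,0,0.07]],[-1,[0,0,0],[0,0,0.07]],[-1,[0,0,0],[0,0,0.07]],[-1,[0,0,0],[0,0,0.07]]]}}

```text
time_s: 17.57
ee_pos: [0.5846, -0.1322, 0.1768]
orientation: [0.113, 0.774, 0.594, 0.187]
wrist_force: [1.9, 1.1, -1.3]
width: 0.0394
```

```bash
python3 -c "
from h import *
dst()"
```

```text
t 17.57 loc [ 1.1  0.9 10.8] rot [ -0.2  -0.2 111.4] Fl [ 1.3  0.9 -2. ] Ml [0.23 0.26 0.14] w 0.0394 q6 -0.24 tau6 -0.57
```

Emit:
{"fn": "carry_out", "kwargs": {"plan": [[-1,[0,0,0],[0,0,0.07]],[-1,[0,0,0],[0,0,0.07]]]}}

```text
time_s: 17.73
ee_pos: [0.5846, -0.1321, 0.1768]
orientation: [0.099, 0.814, 0.538, 0.194]
wrist_force: [1.6, 0.3, 0.1]
width: 0.0391
```

```bash
python3 -c "
from h import *
dst()"
```

```text
t 17.73 loc [ 1.1  0.9 10.8] rot [-2.000e-01 -1.000e-01  1.195e+02] Fl [ 1.5  0.2 -0.6] Ml [ 0.13  0.2  -0.05] w 0.0391 q6 -0.10 tau6 -0.68
```

Emit:
{"fn": "carry_out", "kwargs": {"plan": [[-1,[0,0,0],[0,0,0.07]],[-1,[0,0,0],[0,0,0.07]],[-1,[0,0,0],[0,0,0.07]],[-1,[0,0,0],[0,0,0.07]]]}}

```text
time_s: 18.07
ee_pos: [0.5846, -0.1322, 0.1768]
orientation: [0.071, 0.881, 0.42, 0.206]
wrist_force: [3.0, 2.4, -2.3]
width: 0.0393
```

```bash
python3 -c "
from h import *
dst()"
```

```text
t 18.07 loc [ 1.2  0.9 10.8] rot [-2.000e-01 -1.000e-01  1.355e+02] Fl [ 2.   2.1 -3.5] Ml [0.26 0.14 0.19] w 0.0393 q6 0.18 tau6 -0.57
```

Emit:
{"fn": "carry_out", "kwargs": {"plan": [[-1,[0,0,0],[0,0,0.07]],[-1,[0,0,0],[0,0,0.07]]]}}

```text
time_s: 18.23
ee_pos: [0.5847, -0.1322, 0.1768]
orientation: [0.057, 0.908, 0.357, 0.211]
wrist_force: [4.3, 0.8, -2.4]
width: 0.0394
```

```bash
python3 -c "
from h import *
dst()"
```

```text
t 18.23 loc [ 1.2  0.9 10.8] rot [-2.000e-01 -1.000e-01  1.435e+02] Fl [ 3.   0.3 -4. ] Ml [0.18 0.1  0.06] w 0.0394 q6 0.32 tau6 -0.67
```

Emit:
{"fn": "carry_out", "kwargs": {"plan": [[-1,[0,0,0],[0,0,0.07]],[-1,[0,0,0],[0,0,0.06]],[-1,[0,0,0],[0,0,0]],[-1,[0,0,0],[0,0,0]]]}}

```text
time_s: 18.57
ee_pos: [0.5847, -0.1322, 0.1768]
orientation: [0.043, 0.929, 0.299, 0.214]
wrist_force: [3.0, 0.8, 0.0]
width: 0.0394
```

```bash
python3 -c "
from h import *
dst()"
```

```text
t 18.57 loc [ 1.2  0.8 10.8] rot [-3.000e-01 -1.000e-01  1.507e+02] Fl [ 2.8  0.5 -1.3] Ml [ 0.21  0.07 -0.08] w 0.0394 q6 0.45 tau6 -0.04
```

The dial turned 119.6° and the torque sawtooth ran five times. I'll release and back off along the axis.

Emit:
{"fn": "carry_out", "kwargs": {"plan": [[0.4,[0,0,0],[0,0,0]],[0.4,[0,0,0],[0,0,0]],[0.4,[0,0,0],[0,0,0]],[0.4,[0,0,0],[0,0,0]],[0.4,[0,0,-5],[0,0,0]]]}}

```text
time_s: 18.98
ee_pos: [0.5817, -0.1327, 0.1801]
orientation: [0.043, 0.929, 0.299, 0.213]
wrist_force: [-0.7, -0.4, 0.1]
width: 0.0653
```

Emit:
{"fn": "carry_out", "kwargs": {"plan": [[0.4,[0,0,-10],[0,0,0]],[0.4,[0,0,-20],[0,0,0]],[0.4,[0,0,-35],[0,0,0]],[0.4,[0,0,-35],[0,0,0]],[0.4,[0,0,-10],[0,0,0]]]}}

```text
time_s: 19.4
ee_pos: [0.5363, -0.1389, 0.289]
orientation: [0.048, 0.928, 0.299, 0.217]
wrist_force: [1.3, 0.2, 1.9]
width: 0.0657
```

Emit:
{"fn": "carry_out", "kwargs": {"plan": [[0.4,[0,0,0],[0,0,0]],[0.4,[0,0,0],[0,0,0]],[0.4,[0,0,0],[0,0,0]]]}}

```text
time_s: 19.65
ee_pos: [0.5353, -0.1376, 0.2785]
orientation: [0.042, 0.93, 0.299, 0.212]
wrist_force: [0.4, -0.1, -0.6]
width: 0.0658
```

Run:
```python
from h import *
dst()
for n in("top","side"):cv2.imwrite(f"pics/q_{n}.png",snapshot(n))
cv2.imwrite("pics/q_w.png",snapshot("wrist"))
```

```text
t 19.65 loc [ -0.8   1.1 123.9] rot [ -0.    0.  150.8] Fl [ 0.  -0.2 -0.7] Ml [-0.03  0.38  0.03] w 0.0658 q6 0.44 tau6 0.02
```

View pics/q_top.png

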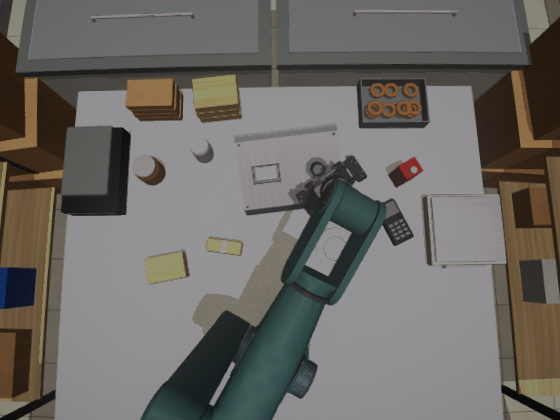

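View pics/q_side.png

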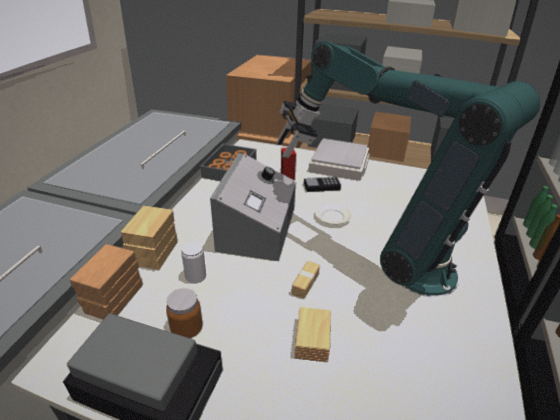

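View pics/q_w.png

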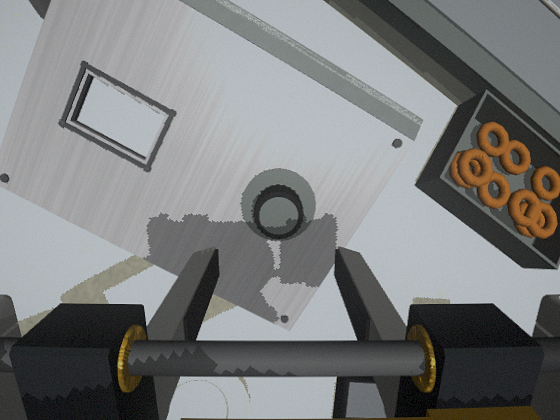

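The flap is shut (top view (266,173)), the knob stands free, and every bystander is at its original pixel position. I'll hand the job in.

```bash
python3 -c "
from workcell import *
print(finish_job())"
```

```text
the job is handed in; nothing more can be done
None
```

I put the cash carrier through the flap and set the dial to five clicks from its stop. I handed the job in at about 20 s of the 72 s allowed.

- **Carrier:** I inserted it about 63 mm. It stayed there when released, so I pushed on its end with closed fingers, going 43 mm below the face. Afterwards the wrist, top and side pictures showed the flap shut and no carrier in sight.
- **Dial:** I turned it back about 76° until the torque jumped to 0.75 N m at the stop, which puts it three clicks forward at the start. I then regripped and turned it forward 119.6° (five clicks are 120°). The torque rose and fell once per click, five times, with no sign of slipping. After that I released it and backed off along its axis.
- **Last checks:** The tool was about 124 mm above the face, touching nothing, with wrist force near zero. The other goods that showed in the last pictures were in their original places.

The click count rests on turned angle and torque, because the knob has no marks and I did not read the bolt. No check failed or disagreed.

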